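# Hang the inspection lamp on the swivel hook

## Task

Turn the swivel hook on the stand round to its stop, so that it faces the front, and press it firmly home there with the fingers (some 15 N, never over 25) for about half a second. Then hang the inspection lamp on it by its eye, lens facing outwards, slid all the way back against the hook's collar, with the hook still at its stop. Be gentle with hook and lamp and leave everything else on the bench where it is.

Things in the scene. Friction and masses are not known exactly. Their poses are not given: they have to be found in the camera images.
- stand: Fixed steel stand of the swivel hook: base plate 130 x 130 x 12 mm, 22 mm post; origin under the plate on the post's axis, z up, front = -x (roughly to the robot). Swivel head's top 258 mm up. The hook's stop is a small steel block 34 mm out from the axis (top 253 mm up) on a clamp ring set by hand: it halts the hook somewhere within 0.2 rad of the stand's -x, unmeasured, to be found by feel.
- swivel_hook: Hook on top of the stand: level square steel bar, 8 mm thick, reaching 108 mm along its own -x from the swivel axis, ending in an upturned lip. Origin on the axis, level with the bar's top (250 mm up). Turns about z only, from the stop (joint value 0) to 2.0 rad from it, bar towards the stand's -y; starts 0.9 to 1.8 from the stop. To reach the stop turn it clockwise seen from above.
- hook_tip (a point): Top of the hook's lip (8 mm thick), 104 mm out from the swivel axis, 14 mm above the bar's top. The swivel is stiff (0.3 N m friction, 4 N at 80 mm out) and stays where left. It is firmly home when the fingers press it on its stop with 10 to 25 N for half a second; more than 25 N from fingers (a pinch too) or lamp bends it.
- hook_seat (a point): Point on the hook (hook's axes) at the front face of its collar, on the bar's top line, 45 mm out from the swivel axis. The collar is a plate 24 mm wide, 6 mm thick, rising 8 mm above the bar; the lamp's eye must end against its front (-x) face. From here to the lip are 55 mm of clear bar.
- lamp: Cordless inspection lamp, standing, 188 mm tall, 0.22 to 0.36 kg; origin centre of underside, z up, lens facing -x. Foot 40 x 58 x 30 mm (x, y, z), housing 30 x 50 mm up to 100 mm; above it an eye: window 28 mm wide, 40 mm high (100 to 140 mm up), open along x, in a frame 40 mm wide, 8 mm thick, top bar 140 to 152 mm up; then a rubber grip block 152 to 188 mm up.
- lamp_grip (a point): Where to take the lamp from above: middle of its grip block, 176 mm above the underside (12 mm below the top); the block is 14 mm along x, 26 mm along y. Lamp's axes.
- lamp_eye (a point): Middle of the underside of the eye's top bar, 140 mm above the lamp's underside; this surface rests on the hook's bar. Lamp's axes. With the eye against the collar it lies 4 mm in front of hook_seat.
- lamp_lens (a point): Centre of the lamp's lens (its lit front), 16 mm in front (-x) of the lamp's middle, 62 mm up.
- tin: Bystander, to be left alone: plain steel can, 64 mm across, 120 mm tall, standing.
- spanner: Bystander, to be left alone: steel spanner about 160 mm long, lying.
- screwdriver: Bystander, to be left alone: screwdriver about 160 mm long, lying.
- pulley: Bystander, to be left alone: aluminium pulley half, 100 mm across, 32 mm high, lying.
- bolt_tray: Bystander, to be left alone: open aluminium tray of bolts, 120 x 90 x 30 mm.
- mug: Bystander, to be left alone: white mug, 76 mm across, 90 mm tall.
- clutch_bell: Bystander, to be left alone: dark steel clutch bell, 110 mm across, 45 mm high.
Mind the look-alikes: they are no part of the job. Leave any brown or orange look-alike of the lamp alone.

How it is judged:
By the outcome, as a careful person would: the job done as asked, in the order asked, and still so for the second after the job is handed in, with the robot touching nothing.
It also fails if it takes over 72 s, if anything falls off the work surface, if the arm or the gripper's body presses on something with over 40 N, if the wrist force passes 120 N, or if a joint passes its speed limit or range.

## Robot

A 7-joint arm with a two-finger parallel gripper is mounted at the origin on the work surface. World frame = base frame: x ahead of the robot, y to its left, z up, the work surface at z = 0. Lengths are in m, angles in degrees, forces in N, time in s.
With the tool pointing down it reaches from about 0.425 to 0.975 m from the base axis. Payload 16.7 kg.
Tool frame: the origin (TCP) lies between the finger pads; the fingertips stand 11 mm ahead of it and the grasp point (between the pads) lies 8 mm behind it; z points along the fingers, y is the line along which they close (so a half turn about z gives the same grasp; the last joint's range is limited). The gripper opens to 85 mm and grips with 20 to 120 N. Pads are 22 mm wide; open, the fingers measure 114 mm over their backs; the gripper's body (76 mm by 85 mm) begins 54 mm behind the grasp point. The pads swing forward as they close: fully open they stand 13 mm farther back than shut.
Start: joints at [61.163, 24.414, 4.234, 92.017, -1.954, 63.644, -3.845], TCP at [0.234, -0.633, 0.222] pointing down, gripper open.
Joint ranges: [-163.25, 163.25], [-28.42, 122.38], [-70.27, 78.77], [12.13, 141.07], [-58.53, 238.53], [9.26, 117.41], [-156.51, 156.51]. Speed limits (degrees/s): [108.29, 108.29, 136.94, 136.94, 172.46, 172.46, 172.46].

## Interface

Orientations are given as [roll, pitch, yaw] about the fixed x, y, z axes, in that order (R = Rz(yaw) Ry(pitch) Rx(roll)).
In Python, from workcell import telemetry, get_image, manip gives the robot as it stands.
- The arm moves only by the shell command python3 -m crank 'ROWS'. ROWS is JSON, a list of rows, each an object with "xyz": the shift along the tool's x, y, z in m, a list of three; "angular": the turn, a rotation vector about the tool's x, y, z in rad, a list of three; "fingers": the finger opening in m, from 0 to 0.0854. In form: [{"xyz": [tx, ty, tz], "angular": [ax, ay, az], "fingers": fingers}, ...]. A call has exactly 8 rows; each row shifts and turns the commanded pose from where the row before left it, along the tool's axes as they then stand; what a row does not reach is not made up. A row lasts 1/12 s, in which the tool goes at most 41.7 mm and 7.16 degrees, less where a joint would pass 70% of its speed; a pose out of reach is approached as far as the arm can. A call is refused whole if a number of a shift passes 0.0417 or a number of a turn 0.125, either way. A call with a gripper value outside its range is refused whole. The fingers move at their own pace and stop on an object; the grip force is fixed at half the most. Time passes only in rows, so rows that do not move let the fingers close, or fill a call up. It gives the time, the measured TCP pose, the force, the opening and the grip force at its end, in the units of the state.
- telemetry.sense(): the state, without advancing time (a new reading comes with each control period).
- get_image(name): name is "side" or "top" or "wrist"; returns a dict with "frame" (400x640x3 uint8, blue, green, red), "camera_matrix" (3x3 intrinsics, pixels), "rvec" (rotation vector, rad) and "tvec" (3), from world to camera coordinates, as OpenCV has them; the wrist camera has in their place "hand_eye" (4x4, takes a point from camera to tool coordinates, whose origin is the TCP and whose axes are the flange's). Camera axes: x right, y down, z forward; pixel columns grow to the right and rows downward; lengths in m; the calibration is good to about 2 mm. A picture is of the moment at which its call begins: read the wrist's pose just before it. There is no depth.
- manip.finish_job(): hands the job in; it is judged then, once.
The state is a dict: "t": time; "joints": joint angles; "dq": joint speeds; "tau": joint torques, N m; "tool_pos": TCP position; "tcp_rot": TCP orientation; "ft_force": force on the tool from outside, world axes, zero at the start; "wrist_torque": the same for the moment, N m; "gripper_width": opening from 0.0 (shut) to 1.0 (fully open); "grip_force": force on a finger pad.
Only numpy, scipy, OpenCV 4.12 (cv2) and the standard library are available. Lean on these libraries where they do the work, as an engineer would, in place of code of your own. Each camera call takes 0.05 s, during which the arm holds its last target. There are 200 camera calls.

## Working session

There is one attempt and no reset: what is moved stays moved. The work goes in short steps, Python scripts to look and compute and a shell command to move; the robot and the scene stay as the last step left them, time stands still between calls to the robot, and variables do not carry over. Pictures are saved under pics/ and viewed, at most 10 in all, crops included, and the job is handed in when it is done.

```bash
mkdir -p pics; ls; cat > h.py <<'E'
import numpy as np,cv2
from workcell import telemetry,get_image,manip
from scipy.spatial.transform import Rotation as R
def shot(n,f):
    s=telemetry.sense(); d=get_image(n); cv2.imwrite('pics/'+f,d['frame'])
    if n=='wrist':
        T=np.eye(4);T[:3,:3]=R.from_euler('xyz',s['tcp_rot'],degrees=True).as_matrix();T[:3,3]=s['tool_pos']
        M=np.linalg.inv(T@np.array(d['hand_eye']));d['rvec']=cv2.Rodrigues(M[:3,:3])[0];d['tvec']=M[:3,3]
    np.savez('pics/'+f+'.npz',K=d['camera_matrix'],r=d['rvec'],t=d['tvec'])
    return d
def cam(f):
    z=np.load('pics/'+f+'.npz');return z['K'],z['r'].reshape(3,1).astype(float),z['t'].reshape(3,1).astype(float)
def proj(f,P):
    K,r,t=cam(f);return cv2.projectPoints(np.array(P,float).reshape(-1,1,3),r,t,K,None)[0].reshape(-1,2)
def ray(f,uv):
    K,r,t=cam(f);Rm=cv2.Rodrigues(r)[0];d=Rm.T@np.linalg.inv(K)@np.array([*uv,1.]);return (-Rm.T@t).ravel(),d
def onz(f,uv,z):
    c,d=ray(f,uv);return c+d*(z-c[2])/d[2]
def tri(f1,u1,f2,u2):
    c1,d1=ray(f1,u1);c2,d2=ray(f2,u2);A=np.c_[d1,-d2];s=np.linalg.lstsq(A,c2-c1,rcond=None)[0]
    a,b=c1+d1*s[0],c2+d2*s[1];return (a+b)/2,np.linalg.norm(a-b)
E
python3 - <<'E'
from h import *
for n in('top','side'):shot(n,n+'0.png')
print(telemetry.sense())
for n in('top0.png','side0.png'):print(ray(n,(320,200)))
E
```

```text
pics
{'t': 0.1, 'joints': array([61.16295631, 24.44535345,  4.22950553, 92.0478688 , -1.95387003,
       63.6451727 , -3.84519749]), 'dq': array([ 0.01339439, -0.1087542 , -0.03372338, -0.18913882, -0.00626935,
        0.04044306, -0.0648822 ]), 'tau': array([ 7.20419994e-03, -9.51548123e+01,  3.77161503e+00, -4.64410543e+01,
        1.98081485e-02,  6.43461986e-03,  3.67827198e-06]), 'tool_pos': array([ 0.23372763, -0.63283445,  0.22159336]), 'tcp_rot': array([-1.79933784e+02,  3.69050256e-03,  2.02706193e+01]), 'ft_force': array([-0.44939149, -0.16331829,  0.32394527]), 'wrist_torque': array([0.01053022, 0.07527882, 0.03324163]), 'grip_force': 0.0, 'gripper_width': 0.998058153076912}
(array([0.26053825, 0.0614073 , 1.66651941]), array([ 0.21170716, -0.01693275, -0.97730201]))
(array([0.2251551 , 0.76387676, 0.99297483]), array([ 0.31154856, -0.62853873, -0.71274277]))
```

View pics/top0.png

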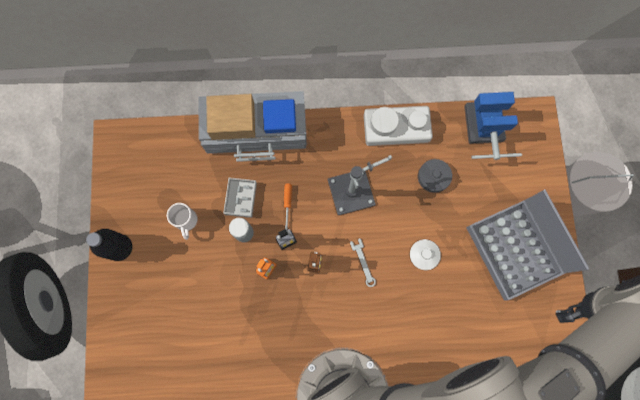

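View pics/side0.png

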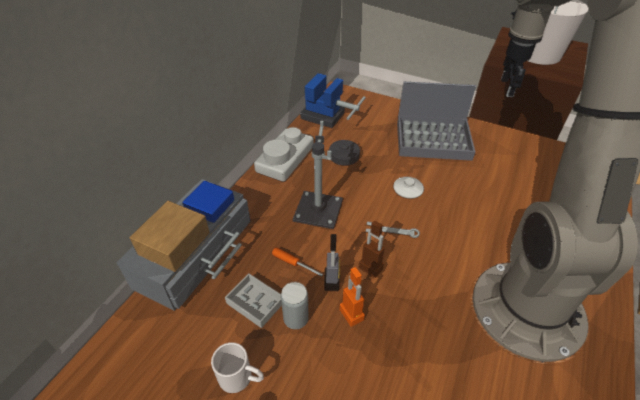

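The top view shows three lamp-like things: orange at (265,268), brown at (315,262) and grey/black at (286,240). The task excludes the orange and brown ones, so the grey/black one is the lamp. The stand is at (355,185), with its hook pointing towards (390,158). I'll confirm with one enlarged crop.

```bash
python3 - <<'E'
import cv2,numpy as np
a=cv2.imread('pics/top0.png');b=cv2.imread('pics/side0.png')
f=lambda i,x,y,w,h,s:cv2.resize(i[y:y+h,x:x+w],(int(w*s),int(h*s)),interpolation=cv2.INTER_CUBIC)
# each tile 400x300
o=np.vstack([np.hstack([f(a,255,215,80,60,5),f(a,325,145,80,60,5)]),np.hstack([f(b,310,225,80,60,5),f(b,285,115,80,60,5)])])
cv2.imwrite('pics/crop0.png',o)
E
```

```text
(no output)
```

View pics/crop0.png

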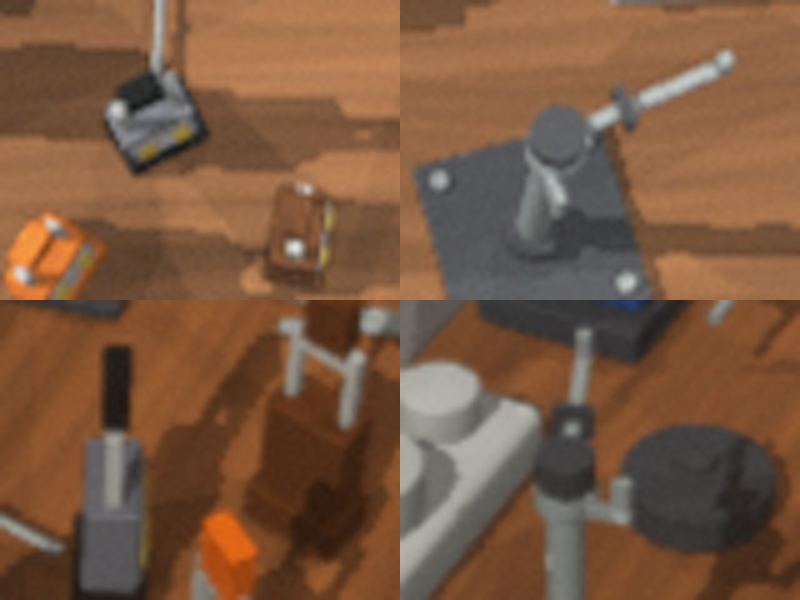

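```bash
python3 - <<'E'
from h import *
np.set_printoptions(precision=4,suppress=True)
T='top0.png';S='side0.png'
p=lambda x,y,ox,oy,cx,cy:(ox+(x-cx)/5-.4,oy+(y-cy)/5-.4)
t1=lambda x,y:p(x,y,255,215,0,0); t2=lambda x,y:p(x,y,325,145,400,0)
s1=lambda x,y:p(x,y,310,225,0,300); s2=lambda x,y:p(x,y,285,115,400,300)
print('head',onz(T,t2(558,132),.258),onz(S,s2(566,455),.258),tri(T,t2(558,132),S,s2(566,455)))
print('tip',onz(T,t2(727,60),.264),onz(S,s2(584,335),.264))
print('collar',onz(T,t2(625,107),.258),onz(S,s2(572,410),.258))
print('stop',tri(T,t2(559,200),S,s2(622,482)), onz(T,t2(559,200),.253),onz(S,s2(622,482),.253))
for c in [(415,170),(650,300),(605,128)]:print('plate',onz(T,t2(*c),.012))
print('grip',onz(T,t1(140,90),.188),onz(S,s1(117,348),.188))
for c in [(137,174),(209,130),(106,117)]:print('foot',onz(T,t1(*c),.03))
for n,u in dict(orange=(265,264),brown=(314,258)).items():print(n,onz(T,u,.15))
print('tin',onz(T,(239,226),.12),onz(S,(294,291),.12))
E
```

```text
head [ 0.6442 -0.0708  0.258 ] [ 0.6441 -0.0672  0.258 ] (array([ 0.6456, -0.071 ,  0.2547]), np.float64(0.0008447500272832344))
tip [ 0.6796 -0.1695  0.264 ] [ 0.681  -0.1638  0.264 ]
collar [ 0.6568 -0.11    0.258 ] [ 0.6591 -0.1045  0.258 ]
stop (array([ 0.6085, -0.0687,  0.2503]), np.float64(0.004508225872985047)) [ 0.6056 -0.069   0.253 ] [ 0.6095 -0.0656  0.253 ]
plate [0.6904 0.0032 0.012 ]
plate [ 0.5933 -0.1463  0.012 ]
plate [ 0.7122 -0.1255  0.012 ]
grip [0.4898 0.1503 0.188 ] [0.4972 0.1439 0.188 ]
foot [0.46   0.1641 0.03  ]
foot [0.4858 0.1166 0.03  ]
foot [0.4979 0.1825 0.03  ]
orange [0.4049 0.2086 0.15  ]
brown [0.4145 0.063  0.15  ]
tin [0.5282 0.2868 0.12  ] [0.5281 0.2888 0.12  ]
```

The enlarged crop confirms the lamp: grey with a dark grip, and a yellow front facing about (-0.86,-0.5). The stand's axis is at about (0.644,-0.070). The hook points at about -69.5°, and the stop block is seen at about (0.607,-0.068), so the stop should be near 190°.

```bash
cat >> h.py <<'E'
def plan(pos,yaw,N,start=None,rp=(180,0)):
    s=telemetry.sense()
    p0,r0=start if start else (s['tool_pos'],s['tcp_rot'])
    A=R.from_euler('xyz',r0,degrees=True);B=R.from_euler('xyz',[rp[0],rp[1],yaw],degrees=True)
    w=(A.inv()*B).as_rotvec()/N;M=sum(R.from_rotvec(w*k).as_matrix() for k in range(N))
    d=np.linalg.solve(M,A.inv().apply(np.array(pos)-p0))
    print(N,'xyz',d.round(4).tolist(),'ang',w.round(4).tolist())
def hookfinger(th,r,off,z,ax=(.644,-.070)):
    t=np.deg2rad(th);e=np.array([np.cos(t),np.sin(t)]);u=np.array([np.sin(t),-np.cos(t)])
    return [*(np.array(ax)+r*e-u*off),z]
E
python3 - <<'E'
from h import *
P=hookfinger(290.5,.08,.0385,.335);print(P)
s=telemetry.sense()
plan(P,110.5,16,([s['tool_pos'][0],s['tool_pos'][1],.335],s['tcp_rot']))
E
```

```text
[np.float64(0.7080784697868207), np.float64(-0.13145079096138235), 0.335]
16 xyz [0.0461, 0.0132, -0.0] ang [-0.0001, -0.0001, -0.0984]
```

```bash
python3 -c "
from h import *
s=telemetry.sense();plan(hookfinger(290.5,.08,.0385,.335),110.5,20,([s['tool_pos'][0],s['tool_pos'][1],.335],s['tcp_rot']))"
python3 -m crank '[{"xyz":[0,0,-0.028],"angular":[0,0,0],"fingers":0},{"xyz":[0,0,-0.028],"angular":[0,0,0],"fingers":0},{"xyz":[0,0,-0.028],"angular":[0,0,0],"fingers":0},{"xyz":[0,0,-0.028],"angular":[0,0,0],"fingers":0},{"xyz":[0.037,0.0106,0],"angular":[0,0,-0.0787],"fingers":0},{"xyz":[0.037,0.0106,0],"angular":[0,0,-0.0787],"fingers":0},{"xyz":[0.037,0.0106,0],"angular":[0,0,-0.0787],"fingers":0},{"xyz":[0.037,0.0106,0],"angular":[0,0,-0.0787],"fingers":0}]'
python3 -m crank '[{"xyz":[0.037,0.0106,0],"angular":[0,0,-0.0787],"fingers":0},{"xyz":[0.037,0.0106,0],"angular":[0,0,-0.0787],"fingers":0},{"xyz":[0.037,0.0106,0],"angular":[0,0,-0.0787],"fingers":0},{"xyz":[0.037,0.0106,0],"angular":[0,0,-0.0787],"fingers":0},{"xyz":[0.037,0.0106,0],"angular":[0,0,-0.0787],"fingers":0},{"xyz":[0.037,0.0106,0],"angular":[0,0,-0.0787],"fingers":0},{"xyz":[0.037,0.0106,0],"angular":[0,0,-0.0787],"fingers":0},{"xyz":[0.037,0.0106,0],"angular":[0,0,-0.0787],"fingers":0}]'
python3 -c "
from h import *
plan(hookfinger(290.5,.08,.0385,.335),110.5,8)"
```

```text
20 xyz [0.0368, 0.0109, -0.0] ang [-0.0, -0.0, -0.0787]
t: 0.77
tool_pos: [0.3857, -0.6035, 0.3338]
tcp_rot: [-180.0, -0.0, 38.5]
ft_force: [0.9, -1.1, -1.3]
gripper_width: 0.002
grip_force: 0.0
t: 1.43
tool_pos: [0.6239, -0.4155, 0.3334]
tcp_rot: [-179.9, -0.0, 74.6]
ft_force: [-0.3, -0.3, -0.1]
gripper_width: 0.002
grip_force: 0.0
8 xyz [0.036, 0.0109, -0.0002] ang [-0.0001, -0.0001, -0.0783]
```

```bash

python3 -m crank '[{"xyz":[0.036,0.0109,0],"angular":[0,0,-0.0783],"fingers":0},{"xyz":[0.036,0.0109,0],"angular":[0,0,-0.0783],"fingers":0},{"xyz":[0.036,0.0109,0],"angular":[0,0,-0.0783],"fingers":0},{"xyz":[0.036,0.0109,0],"angular":[0,0,-0.0783],"fingers":0},{"xyz":[0.036,0.0109,0],"angular":[0,0,-0.0783],"fingers":0},{"xyz":[0.036,0.0109,0],"angular":[0,0,-0.0783],"fingers":0},{"xyz":[0.036,0.0109,0],"angular":[0,0,-0.0783],"fingers":0},{"xyz":[0.036,0.0109,0],"angular":[0,0,-0.0783],"fingers":0}]'
python3 - <<'E'
from h import *
shot('wrist','w1.png')
s=telemetry.sense();print(s['tool_pos'],s['tcp_rot'],s['joints'].round(1))
print(proj('w1.png',[[.644,-.07,.258],[.6805,-.167,.264],[*hookfinger(290.5,.048,0,.258)]]))
E
```

```text
t: 2.1
tool_pos: [0.7083, -0.1314, 0.3335]
tcp_rot: [-180.0, -0.0, 110.5]
ft_force: [0.7, 0.4, 0.5]
gripper_width: -0.001
grip_force: 0.0
[ 0.70853748 -0.12143604  0.33408678] [179.91586721  -0.246874   111.35826315] [ 20.1  26.6 -23.2  76.1  10.1  79.4  18.6]
[[268.18657451 108.81276373]
 [273.94624923 234.07425029]
 [271.43630768 169.7678109 ]]
```

View pics/w1.png

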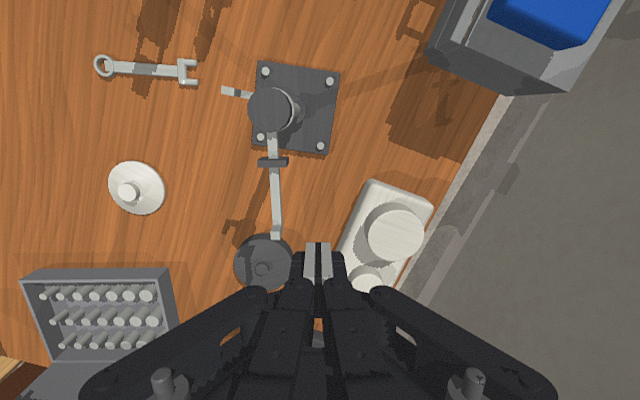

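The head is at (271,108), the tip at (277,236) and the stop arm at (222..245,90..96). My projections agree within about 3 px. Descending beside the bar.

```bash
python3 - <<'E'
from h import *
f='w1.png'
a=onz(f,(271,108),.258);b=onz(f,(277,236),.264);c=onz(f,(222,91),.250);print(a,b,c)
print(np.degrees(np.arctan2(*(b-a)[1::-1])),np.degrees(np.arctan2(*(c-a)[1::-1])),np.linalg.norm((c-a)[:2]))
plan(hookfinger(290.5,.08,.0385,.243),110.5,6)
E
```

```text
[ 0.64586492 -0.06866575  0.258     ] [ 0.68355855 -0.16782431  0.264     ] [ 0.60465216 -0.07044575  0.25      ]
-69.18645469743893 -177.52689331339027 0.04125117571424483
6 xyz [-0.0016, -0.0007, 0.0152] ang [0.0002, -0.0007, 0.0025]
```

```bash

python3 -m crank '[{"xyz":[-0.0016,-0.0007,0.0152],"angular":[0,0,0.0025],"fingers":0},{"xyz":[-0.0016,-0.0007,0.0152],"angular":[0,0,0.0025],"fingers":0},{"xyz":[-0.0016,-0.0007,0.0152],"angular":[0,0,0.0025],"fingers":0},{"xyz":[-0.0016,-0.0007,0.0152],"angular":[0,0,0.0025],"fingers":0},{"xyz":[-0.0016,-0.0007,0.0152],"angular":[0,0,0.0025],"fingers":0},{"xyz":[-0.0016,-0.0007,0.0152],"angular":[0,0,0.0025],"fingers":0},{"xyz":[0,0,0],"angular":[0,0,0],"fingers":0},{"xyz":[0,0,0],"angular":[0,0,0],"fingers":0}]'
python3 -m crank '[{"xyz":[0,-0.004,0],"angular":[0,0,0],"fingers":0},{"xyz":[0,-0.004,0],"angular":[0,0,0],"fingers":0},{"xyz":[0,-0.003,0],"angular":[0,0,0],"fingers":0},{"xyz":[0,-0.0015,0],"angular":[0,0,0],"fingers":0},{"xyz":[0,-0.0015,0],"angular":[0,0,0],"fingers":0},{"xyz":[0,-0.0015,0],"angular":[0,0,0],"fingers":0},{"xyz":[0,-0.0015,0],"angular":[0,0,0],"fingers":0},{"xyz":[0,0,0],"angular":[0,0,0],"fingers":0}]'

```

```text
t: 2.82
tool_pos: [0.707, -0.1441, 0.2423]
tcp_rot: [-179.9, -0.1, 109.4]
ft_force: [0.2, 0.6, 0.7]
gripper_width: 0.002
grip_force: 0.0
t: 3.48
tool_pos: [0.6912, -0.1496, 0.2432]
tcp_rot: [180.0, 0.0, 109.4]
ft_force: [0.3, 0.5, 0.7]
gripper_width: 0.002
grip_force: 0.0
```

```bash

python3 -m crank '[{"xyz":[0.004,0,0],"angular":[0,0,0],"fingers":0},{"xyz":[0.004,0,0],"angular":[0,0,0],"fingers":0},{"xyz":[0.004,0,0],"angular":[0,0,0],"fingers":0},{"xyz":[0,-0.001,0],"angular":[0,0,0],"fingers":0},{"xyz":[0,-0.001,0],"angular":[0,0,0],"fingers":0},{"xyz":[0,-0.001,0],"angular":[0,0,0],"fingers":0},{"xyz":[0,-0.001,0],"angular":[0,0,0],"fingers":0},{"xyz":[0,-0.001,0],"angular":[0,0,0],"fingers":0}]'
python3 -m crank '[{"xyz":[0,-0.001,0],"angular":[0,0,0],"fingers":0},{"xyz":[0,-0.001,0],"angular":[0,0,0],"fingers":0},{"xyz":[0,-0.001,0],"angular":[0,0,0],"fingers":0},{"xyz":[0,-0.001,0],"angular":[0,0,0],"fingers":0},{"xyz":[0,-0.001,0],"angular":[0,0,0],"fingers":0},{"xyz":[0,-0.001,0],"angular":[0,0,0],"fingers":0},{"xyz":[0,0,0],"angular":[0,0,0],"fingers":0},{"xyz":[0,0,0],"angular":[0,0,0],"fingers":0}]'

```

```text
t: 4.15
tool_pos: [0.6826, -0.1401, 0.243]
tcp_rot: [-180.0, 0.0, 109.4]
ft_force: [0.5, -0.6, 1.2]
gripper_width: -0.0
grip_force: 0.0
t: 4.82
tool_pos: [0.677, -0.1419, 0.2431]
tcp_rot: [180.0, 0.0, 109.4]
ft_force: [0.1, -0.3, -0.7]
gripper_width: -0.0
grip_force: 0.0
```

```bash
python3 - <<'E'
from h import *
a=shot('wrist','w2.png')['frame'];b=shot('side','s2.png')['frame']
s=telemetry.sense();print(s['tool_pos'],s['ft_force'])
x=cv2.resize(b[90:210,260:400],(700,600),interpolation=cv2.INTER_CUBIC)[:,:400]
cv2.imwrite('pics/c2.png',np.hstack([cv2.resize(a[80:380,170:370],(400,600)),x]))
E
```

```text
[ 0.67712275 -0.14175586  0.24307347] [ 0.44260651  0.9181208  -0.33070095]
```

View pics/c2.png

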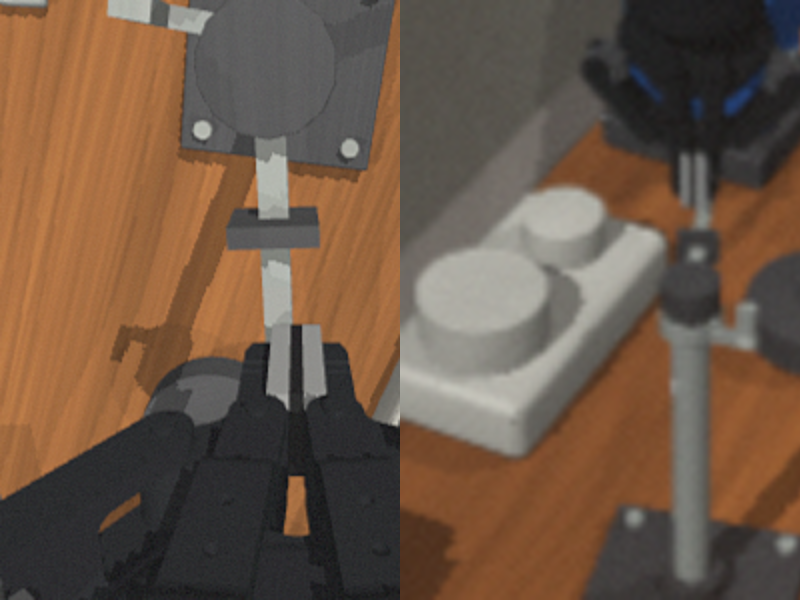

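```bash
python3 - <<'E'
from h import *
np.set_printoptions(precision=4,suppress=True)
f='w2.png';q=lambda x,y:(170+x/2,80+y/2)
for p in [(256,150),(286,150),(262,250),(290,250),(264,330),(291,330)]:print(p,onz(f,q(*p),.25))
print('head',onz(f,q(265,65),.258),'collar',onz(f,q(228,215),.258),onz(f,q(319,213),.258))
T=telemetry.sense();Rm=R.from_euler('xyz',T['tcp_rot'],degrees=True)
for v in [(0,0,.011),(.011,.007,.011),(.011,-.007,.011),(.011,-.007,-.02)]:print(v,((proj(f,T['tool_pos']+Rm.apply(v))[0]-[170,80])*2))
E
```

```text
(256, 150) [ 0.6482 -0.0915  0.25  ]
(286, 150) [ 0.6555 -0.0889  0.25  ]
(262, 250) [ 0.6583 -0.1171  0.25  ]
(290, 250) [ 0.6656 -0.1145  0.25  ]
(264, 330) [ 0.6665 -0.1401  0.25  ]
(291, 330) [ 0.6739 -0.1375  0.25  ]
head [ 0.6441 -0.0705  0.258 ] collar [ 0.6467 -0.1082  0.258 ] [ 0.6684 -0.1     0.258 ]
(0, 0, 0.011) [296.6066 318.3696]
(0.011, 0.007, 0.011) [318.729  286.8345]
(0.011, -0.007, 0.011) [274.4815 286.8563]
(0.011, -0.007, -0.02) [270.2282 332.6977]
```

```bash
python3 - <<'E'
from h import *
np.set_printoptions(precision=1,suppress=True)
T=telemetry.sense();Rm=R.from_euler('xyz',T['tcp_rot'],degrees=True)
for z in(.011,0,-.01,-.02,-.03):
  P=T['tool_pos']+Rm.apply((0,0,z));print(z,P.round(3),(proj('s2.png',P)[0]-[260,90])*5+[400,0],(proj('w2.png',P)[0]-[170,80])*2)
for r in (.05,.07,.09,.104):print('bar',r,(proj('s2.png',hookfinger(-69.3,r,0,.25))[0]-[260,90])*5+[400,0])
a=cv2.imread('pics/w2.png');b=cv2.imread('pics/s2.png')
cv2.imwrite('pics/c3.png',np.hstack([cv2.resize(a[200:300,260:360],(400,400),interpolation=cv2.INTER_CUBIC),cv2.resize(b[100:150,295:345],(400,400),interpolation=cv2.INTER_CUBIC)]))
E
```

```text
0.011 [ 0.7 -0.1  0.2] [695.9 225.5] [296.6 318.4]
0 [ 0.7 -0.1  0.2] [695.9 210.1] [296.7 334.4]
-0.01 [ 0.7 -0.1  0.3] [695.9 195.8] [296.7 350.8]
-0.02 [ 0.7 -0.1  0.3] [695.9 181.4] [296.8 369.3]
-0.03 [ 0.7 -0.1  0.3] [695.9 166.9] [296.9 390.3]
bar 0.05 [700.6 231.4]
bar 0.07 [704.2 210.1]
bar 0.09 [707.6 189.3]
bar 0.104 [709.9 175. ]
```

View pics/c3.png

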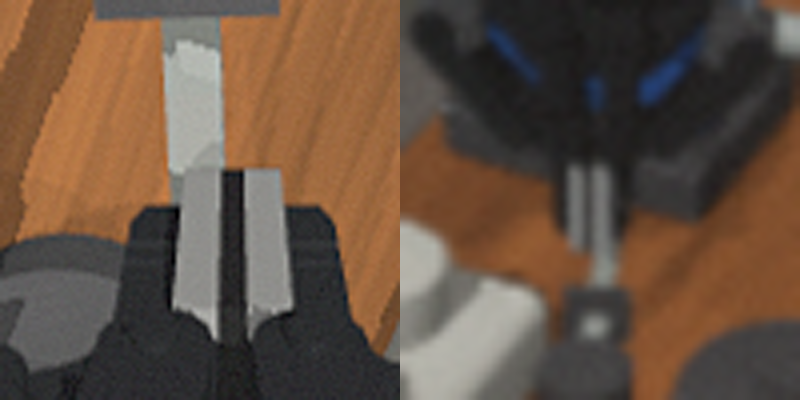

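The left pad's lower end is at (230,170) in the wrist half and (575,245) in the side half. It covers the bar, so the closed tips are above the bar's top, about 14 mm behind the TCP by this estimate. I'll back off, go 20 mm lower and push again.

```bash

python3 -m crank '[{"xyz":[0,0.006,0],"angular":[0,0,0],"fingers":0},{"xyz":[0,0.006,0],"angular":[0,0,0],"fingers":0},{"xyz":[0,0.006,0],"angular":[0,0,0],"fingers":0},{"xyz":[0,0,0.005],"angular":[0,0,0],"fingers":0},{"xyz":[0,0,0.005],"angular":[0,0,0],"fingers":0},{"xyz":[0,0,0.005],"angular":[0,0,0],"fingers":0},{"xyz":[0,0,0.005],"angular":[0,0,0],"fingers":0},{"xyz":[0,0,0],"angular":[0,0,0],"fingers":0}]'
python3 -m crank '[{"xyz":[0,-0.002,0],"angular":[0,0,0],"fingers":0},{"xyz":[0,-0.002,0],"angular":[0,0,0],"fingers":0},{"xyz":[0,-0.0015,0],"angular":[0,0,0],"fingers":0},{"xyz":[0,-0.0015,0],"angular":[0,0,0],"fingers":0},{"xyz":[0,-0.0015,0],"angular":[0,0,0],"fingers":0},{"xyz":[0,-0.0015,0],"angular":[0,0,0],"fingers":0},{"xyz":[0,-0.0015,0],"angular":[0,0,0],"fingers":0},{"xyz":[0,0,0],"angular":[0,0,0],"fingers":0}]'

```

```text
t: 5.58
tool_pos: [0.6933, -0.136, 0.2215]
tcp_rot: [-179.9, -0.0, 109.4]
ft_force: [-0.1, -0.3, 0.2]
gripper_width: 0.001
grip_force: 0.0
t: 6.25
tool_pos: [0.6831, -0.1399, 0.2233]
tcp_rot: [180.0, 0.0, 109.4]
ft_force: [4.2, -1.0, 0.3]
gripper_width: -0.005
grip_force: 1.6
```

```bash

python3 -m crank '[{"xyz":[-0.0005,-0.0048,0],"angular":[0,0,0.06],"fingers":0},{"xyz":[-0.0005,-0.0048,0],"angular":[0,0,0.06],"fingers":0},{"xyz":[-0.0005,-0.0048,0],"angular":[0,0,0.06],"fingers":0},{"xyz":[-0.0005,-0.0048,0],"angular":[0,0,0.06],"fingers":0},{"xyz":[-0.0005,-0.0048,0],"angular":[0,0,0.06],"fingers":0},{"xyz":[-0.0005,-0.0048,0],"angular":[0,0,0.06],"fingers":0},{"xyz":[-0.0005,-0.0048,0],"angular":[0,0,0.06],"fingers":0},{"xyz":[-0.0005,-0.0048,0],"angular":[0,0,0.06],"fingers":0}]'
cat >> h.py <<'E'
def rel(ax=(.6448,-.0698)):
    s=telemetry.sense();v=s['tool_pos'][:2]-np.array(ax);a=np.deg2rad(s['tcp_rot'][2]+180)
    e=np.array([np.cos(a),np.sin(a)]);u=np.array([np.sin(a),-np.cos(a)]);F=s['ft_force'][:2]
    print('yaw %.1f r %.4f off %.4f z %.4f | Fpush %.1f Frad %.1f Fz %.1f t %.2f'%(s['tcp_rot'][2],v@e,-v@u,s['tool_pos'][2],-F@u,F@e,s['ft_force'][2],s['t']))
E
python3 -c "from h import *;rel()"
```

```text
t: 6.92
tool_pos: [0.6458, -0.1494, 0.2233]
tcp_rot: [180.0, 0.0, 81.7]
ft_force: [3.5, -4.1, -0.1]
gripper_width: -0.001
grip_force: 2.4
yaw 81.7 r 0.0787 off 0.0125 z 0.2233 | Fpush 4.1 Frad 3.6 Fz -0.1 t 6.92
```

```bash

python3 -m crank '[{"xyz":[-0.0006,-0.0048,0],"angular":[0,0,0.06],"fingers":0},{"xyz":[-0.0006,-0.0048,0],"angular":[0,0,0.06],"fingers":0},{"xyz":[-0.0006,-0.0048,0],"angular":[0,0,0.06],"fingers":0},{"xyz":[-0.0006,-0.0048,0],"angular":[0,0,0.06],"fingers":0},{"xyz":[-0.0006,-0.0048,0],"angular":[0,0,0.06],"fingers":0},{"xyz":[-0.0006,-0.0048,0],"angular":[0,0,0.06],"fingers":0},{"xyz":[-0.0006,-0.0048,0],"angular":[0,0,0.06],"fingers":0},{"xyz":[-0.0006,-0.0048,0],"angular":[0,0,0.06],"fingers":0}]'
python3 -c "from h import *;rel()"
python3 -m crank '[{"xyz":[-0.0005,-0.0044,0],"angular":[0,0,0.055],"fingers":0},{"xyz":[-0.0005,-0.0044,0],"angular":[0,0,0.055],"fingers":0},{"xyz":[-0.0005,-0.0044,0],"angular":[0,0,0.055],"fingers":0},{"xyz":[-0.0004,-0.0032,0],"angular":[0,0,0.04],"fingers":0},{"xyz":[-0.0003,-0.0024,0],"angular":[0,0,0.03],"fingers":0},{"xyz":[-0.0003,-0.0024,0],"angular":[0,0,0.03],"fingers":0},{"xyz":[-0.0002,-0.0016,0],"angular":[0,0,0.02],"fingers":0},{"xyz":[-0.0002,-0.0016,0],"angular":[0,0,0.02],"fingers":0}]'
python3 -c "from h import *;rel()"
```

```text
t: 7.58
tool_pos: [0.6082, -0.1408, 0.2232]
tcp_rot: [180.0, 0.0, 54.2]
ft_force: [2.9, -4.1, 0.5]
gripper_width: 0.004
grip_force: 2.4
yaw 54.2 r 0.0789 off 0.0119 z 0.2232 | Fpush 4.8 Frad 1.6 Fz 0.5 t 7.58
t: 8.25
tool_pos: [0.5884, -0.1261, 0.2231]
tcp_rot: [180.0, 0.1, 36.8]
ft_force: [0.1, -5.2, 0.9]
gripper_width: 0.001
grip_force: 2.2
yaw 36.8 r 0.0789 off 0.0113 z 0.2231 | Fpush 4.2 Frad 3.0 Fz 0.9 t 8.25
```

```bash
cat > chk.py <<'E'
from h import *
import sys
rel();F=telemetry.sense()['ft_force'];sys.exit(np.hypot(F[0],F[1])>9)
E
python3 -m crank '[{"xyz":[-0.0002,-0.0024,0],"angular":[0,0,0.03],"fingers":0},{"xyz":[-0.0002,-0.0024,0],"angular":[0,0,0.03],"fingers":0},{"xyz":[-0.0002,-0.0024,0],"angular":[0,0,0.03],"fingers":0},{"xyz":[-0.0002,-0.0024,0],"angular":[0,0,0.03],"fingers":0},{"xyz":[-0.0002,-0.0024,0],"angular":[0,0,0.03],"fingers":0},{"xyz":[-0.0002,-0.0024,0],"angular":[0,0,0.03],"fingers":0},{"xyz":[-0.0001,-0.0012,0],"angular":[0,0,0.015],"fingers":0},{"xyz":[-0.0001,-0.0008,0],"angular":[0,0,0.01],"fingers":0}]' && python3 chk.py &&
python3 -m crank '[{"xyz":[0,-0.0004,0],"angular":[0,0,0.005],"fingers":0},{"xyz":[0,-0.0004,0],"angular":[0,0,0.005],"fingers":0},{"xyz":[0,-0.0004,0],"angular":[0,0,0.005],"fingers":0},{"xyz":[0,-0.0004,0],"angular":[0,0,0.005],"fingers":0},{"xyz":[0,-0.0004,0],"angular":[0,0,0.005],"fingers":0},{"xyz":[0,-0.0004,0],"angular":[0,0,0.005],"fingers":0},{"xyz":[0,-0.0004,0],"angular":[0,0,0.005],"fingers":0},{"xyz":[0,-0.0004,0],"angular":[0,0,0.005],"fingers":0}]' && python3 chk.py &&
python3 -m crank '[{"xyz":[0,-0.0004,0],"angular":[0,0,0.005],"fingers":0},{"xyz":[0,-0.0004,0],"angular":[0,0,0.005],"fingers":0},{"xyz":[0,-0.0004,0],"angular":[0,0,0.005],"fingers":0},{"xyz":[0,-0.0004,0],"angular":[0,0,0.005],"fingers":0},{"xyz":[0,-0.0004,0],"angular":[0,0,0.005],"fingers":0},{"xyz":[0,-0.0004,0],"angular":[0,0,0.005],"fingers":0},{"xyz":[0,-0.0004,0],"angular":[0,0,0.005],"fingers":0},{"xyz":[0,-0.0004,0],"angular":[0,0,0.005],"fingers":0}]' && python3 chk.py &&
python3 -m crank '[{"xyz":[0,-0.0004,0],"angular":[0,0,0.005],"fingers":0},{"xyz":[0,-0.0004,0],"angular":[0,0,0.005],"fingers":0},{"xyz":[0,-0.0004,0],"angular":[0,0,0.005],"fingers":0},{"xyz":[0,-0.0004,0],"angular":[0,0,0.005],"fingers":0},{"xyz":[0,-0.0004,0],"angular":[0,0,0.005],"fingers":0},{"xyz":[0,-0.0004,0],"angular":[0,0,0.005],"fingers":0},{"xyz":[0,-0.0004,0],"angular":[0,0,0.005],"fingers":0},{"xyz":[0,-0.0004,0],"angular":[0,0,0.005],"fingers":0}]' && python3 chk.py
```

```text
t: 8.92
tool_pos: [0.5784, -0.1127, 0.223]
tcp_rot: [180.0, 0.1, 25.1]
ft_force: [-0.4, -4.7, 0.9]
gripper_width: 0.0
grip_force: 2.2
yaw 25.1 r 0.0783 off 0.0107 z 0.2230 | Fpush 4.1 Frad 2.4 Fz 0.9 t 8.92False
```

```bash
sed -i 's/sys.exit(\(.*\))$/sys.exit(int(\1))/' chk.py
python3 -m crank '[{"xyz":[0,-0.0004,0],"angular":[0,0,0.005],"fingers":0},{"xyz":[0,-0.0004,0],"angular":[0,0,0.005],"fingers":0},{"xyz":[0,-0.0004,0],"angular":[0,0,0.005],"fingers":0},{"xyz":[0,-0.0004,0],"angular":[0,0,0.005],"fingers":0},{"xyz":[0,-0.0004,0],"angular":[0,0,0.005],"fingers":0},{"xyz":[0,-0.0004,0],"angular":[0,0,0.005],"fingers":0},{"xyz":[0,-0.0004,0],"angular":[0,0,0.005],"fingers":0},{"xyz":[0,-0.0004,0],"angular":[0,0,0.005],"fingers":0}]' && python3 chk.py &&
python3 -m crank '[{"xyz":[0,-0.0004,0],"angular":[0,0,0.005],"fingers":0},{"xyz":[0,-0.0004,0],"angular":[0,0,0.005],"fingers":0},{"xyz":[0,-0.0004,0],"angular":[0,0,0.005],"fingers":0},{"xyz":[0,-0.0004,0],"angular":[0,0,0.005],"fingers":0},{"xyz":[0,-0.0004,0],"angular":[0,0,0.005],"fingers":0},{"xyz":[0,-0.0004,0],"angular":[0,0,0.005],"fingers":0},{"xyz":[0,-0.0004,0],"angular":[0,0,0.005],"fingers":0},{"xyz":[0,-0.0004,0],"angular":[0,0,0.005],"fingers":0}]' && python3 chk.py &&
python3 -m crank '[{"xyz":[0,-0.0004,0],"angular":[0,0,0.005],"fingers":0},{"xyz":[0,-0.0004,0],"angular":[0,0,0.005],"fingers":0},{"xyz":[0,-0.0004,0],"angular":[0,0,0.005],"fingers":0},{"xyz":[0,-0.0004,0],"angular":[0,0,0.005],"fingers":0},{"xyz":[0,-0.0004,0],"angular":[0,0,0.005],"fingers":0},{"xyz":[0,-0.0004,0],"angular":[0,0,0.005],"fingers":0},{"xyz":[0,-0.0004,0],"angular":[0,0,0.005],"fingers":0},{"xyz":[0,-0.0004,0],"angular":[0,0,0.005],"fingers":0}]' && python3 chk.py &&
python3 -m crank '[{"xyz":[0,-0.0004,0],"angular":[0,0,0.005],"fingers":0},{"xyz":[0,-0.0004,0],"angular":[0,0,0.005],"fingers":0},{"xyz":[0,-0.0004,0],"angular":[0,0,0.005],"fingers":0},{"xyz":[0,-0.0004,0],"angular":[0,0,0.005],"fingers":0},{"xyz":[0,-0.0004,0],"angular":[0,0,0.005],"fingers":0},{"xyz":[0,-0.0004,0],"angular":[0,0,0.005],"fingers":0},{"xyz":[0,-0.0004,0],"angular":[0,0,0.005],"fingers":0},{"xyz":[0,-0.0004,0],"angular":[0,0,0.005],"fingers":0}]' && python3 chk.py
```

```text
t: 9.58
tool_pos: [0.5771, -0.11, 0.223]
tcp_rot: [180.0, 0.1, 22.8]
ft_force: [-1.3, -5.5, 1.3]
gripper_width: 0.002
grip_force: 2.2
yaw 22.8 r 0.0780 off 0.0108 z 0.2230 | Fpush 4.5 Frad 3.3 Fz 1.3 t 9.58
t: 10.25
tool_pos: [0.5758, -0.107, 0.2229]
tcp_rot: [180.0, 0.1, 20.5]
ft_force: [-1.2, -5.3, 1.3]
gripper_width: 0.0
grip_force: 2.2
yaw 20.5 r 0.0777 off 0.0107 z 0.2229 | Fpush 4.6 Frad 3.0 Fz 1.3 t 10.25
t: 10.92
tool_pos: [0.5747, -0.104, 0.2229]
tcp_rot: [180.0, 0.1, 18.3]
ft_force: [-2.0, -5.7, 1.5]
gripper_width: -0.001
grip_force: 2.2
yaw 18.3 r 0.0772 off 0.0105 z 0.2229 | Fpush 4.7 Frad 3.7 Fz 1.5 t 10.92
t: 11.58
tool_pos: [0.5738, -0.1009, 0.2229]
tcp_rot: [180.0, 0.1, 16.0]
ft_force: [-2.2, -5.1, 0.8]
gripper_width: 0.001
grip_force: 2.3
yaw 16.0 r 0.0769 off 0.0104 z 0.2229 | Fpush 4.3 Frad 3.5 Fz 0.8 t 11.58
```

```bash

python3 -m crank '[{"xyz":[-0.0001,-0.0004,0],"angular":[0,0,0.005],"fingers":0},{"xyz":[-0.0001,-0.0004,0],"angular":[0,0,0.005],"fingers":0},{"xyz":[-0.0001,-0.0004,0],"angular":[0,0,0.005],"fingers":0},{"xyz":[-0.0001,-0.0004,0],"angular":[0,0,0.005],"fingers":0},{"xyz":[-0.0001,-0.0004,0],"angular":[0,0,0.005],"fingers":0},{"xyz":[-0.0001,-0.0004,0],"angular":[0,0,0.005],"fingers":0},{"xyz":[-0.0001,-0.0004,0],"angular":[0,0,0.005],"fingers":0},{"xyz":[-0.0001,-0.0004,0],"angular":[0,0,0.005],"fingers":0}]' && python3 chk.py &&
python3 -m crank '[{"xyz":[-0.0001,-0.0004,0],"angular":[0,0,0.005],"fingers":0},{"xyz":[-0.0001,-0.0004,0],"angular":[0,0,0.005],"fingers":0},{"xyz":[-0.0001,-0.0004,0],"angular":[0,0,0.005],"fingers":0},{"xyz":[-0.0001,-0.0004,0],"angular":[0,0,0.005],"fingers":0},{"xyz":[-0.0001,-0.0004,0],"angular":[0,0,0.005],"fingers":0},{"xyz":[-0.0001,-0.0004,0],"angular":[0,0,0.005],"fingers":0},{"xyz":[-0.0001,-0.0004,0],"angular":[0,0,0.005],"fingers":0},{"xyz":[-0.0001,-0.0004,0],"angular":[0,0,0.005],"fingers":0}]' && python3 chk.py &&
python3 -m crank '[{"xyz":[-0.0001,-0.0004,0],"angular":[0,0,0.005],"fingers":0},{"xyz":[-0.0001,-0.0004,0],"angular":[0,0,0.005],"fingers":0},{"xyz":[-0.0001,-0.0004,0],"angular":[0,0,0.005],"fingers":0},{"xyz":[-0.0001,-0.0004,0],"angular":[0,0,0.005],"fingers":0},{"xyz":[-0.0001,-0.0004,0],"angular":[0,0,0.005],"fingers":0},{"xyz":[-0.0001,-0.0004,0],"angular":[0,0,0.005],"fingers":0},{"xyz":[-0.0001,-0.0004,0],"angular":[0,0,0.005],"fingers":0},{"xyz":[-0.0001,-0.0004,0],"angular":[0,0,0.005],"fingers":0}]' && python3 chk.py &&
python3 -m crank '[{"xyz":[-0.0001,-0.0004,0],"angular":[0,0,0.005],"fingers":0},{"xyz":[-0.0001,-0.0004,0],"angular":[0,0,0.005],"fingers":0},{"xyz":[-0.0001,-0.0004,0],"angular":[0,0,0.005],"fingers":0},{"xyz":[-0.0001,-0.0004,0],"angular":[0,0,0.005],"fingers":0},{"xyz":[-0.0001,-0.0004,0],"angular":[0,0,0.005],"fingers":0},{"xyz":[-0.0001,-0.0004,0],"angular":[0,0,0.005],"fingers":0},{"xyz":[-0.0001,-0.0004,0],"angular":[0,0,0.005],"fingers":0},{"xyz":[-0.0001,-0.0004,0],"angular":[0,0,0.005],"fingers":0}]' && python3 chk.py
```

```text
t: 12.25
tool_pos: [0.5726, -0.0992, 0.223]
tcp_rot: [179.9, 0.0, 13.6]
ft_force: [2.0, -12.1, -0.5]
gripper_width: 0.001
grip_force: 6.2
yaw 13.6 r 0.0771 off 0.0116 z 0.2230 | Fpush 12.3 Frad 0.9 Fz -0.5 t 12.25
```

The stop is felt, with 12 N at a yaw of about 14°. Adding a little to about 15 N, then holding.

```bash

python3 -m crank '[{"xyz":[0,-0.0003,0],"angular":[0,0,0],"fingers":0},{"xyz":[0,-0.0002,0],"angular":[0,0,0],"fingers":0},{"xyz":[0,0,0],"angular":[0,0,0],"fingers":0},{"xyz":[0,0,0],"angular":[0,0,0],"fingers":0},{"xyz":[0,0,0],"angular":[0,0,0],"fingers":0},{"xyz":[0,0,0],"angular":[0,0,0],"fingers":0},{"xyz":[0,0,0],"angular":[0,0,0],"fingers":0},{"xyz":[0,0,0],"angular":[0,0,0],"fingers":0}]'; python3 chk.py
```

```text
t: 12.92
tool_pos: [0.5726, -0.0991, 0.2231]
tcp_rot: [179.9, 0.0, 13.6]
ft_force: [1.0, -13.1, -1.4]
gripper_width: -0.0
grip_force: 6.6
yaw 13.6 r 0.0770 off 0.0115 z 0.2231 | Fpush 13.0 Frad 2.1 Fz -1.4 t 12.92
```

```bash

python3 -m crank '[{"xyz":[0,-0.0005,0],"angular":[0,0,0],"fingers":0},{"xyz":[0,-0.0005,0],"angular":[0,0,0],"fingers":0},{"xyz":[0,0,0],"angular":[0,0,0],"fingers":0},{"xyz":[0,0,0],"angular":[0,0,0],"fingers":0},{"xyz":[0,0,0],"angular":[0,0,0],"fingers":0},{"xyz":[0,0,0],"angular":[0,0,0],"fingers":0},{"xyz":[0,0,0],"angular":[0,0,0],"fingers":0},{"xyz":[0,0,0],"angular":[0,0,0],"fingers":0}]'; python3 chk.py;
python3 -m crank '[{"xyz":[0,0,0],"angular":[0,0,0],"fingers":0},{"xyz":[0,0,0],"angular":[0,0,0],"fingers":0},{"xyz":[0,0,0],"angular":[0,0,0],"fingers":0},{"xyz":[0,0,0],"angular":[0,0,0],"fingers":0},{"xyz":[0,0,0],"angular":[0,0,0],"fingers":0},{"xyz":[0,0,0],"angular":[0,0,0],"fingers":0},{"xyz":[0,0,0],"angular":[0,0,0],"fingers":0},{"xyz":[0,0,0],"angular":[0,0,0],"fingers":0}]'; python3 chk.py
```

```text
t: 13.58
tool_pos: [0.5725, -0.0989, 0.2231]
tcp_rot: [179.8, 0.0, 13.6]
ft_force: [3.4, -15.6, -1.9]
gripper_width: -0.003
grip_force: 8.5
yaw 13.6 r 0.0771 off 0.0113 z 0.2231 | Fpush 16.0 Frad 0.3 Fz -1.9 t 13.58
t: 14.25
tool_pos: [0.5726, -0.0989, 0.2231]
tcp_rot: [179.8, 0.0, 13.6]
ft_force: [3.5, -17.1, -0.9]
gripper_width: -0.002
grip_force: 8.5
yaw 13.6 r 0.0771 off 0.0113 z 0.2231 | Fpush 17.5 Frad 0.6 Fz -0.9 t 14.25
```

```bash

python3 -m crank '[{"xyz":[0,0.001,0],"angular":[0,0,0],"fingers":0},{"xyz":[0,0.002,0],"angular":[0,0,0],"fingers":0},{"xyz":[0,0.006,0],"angular":[0,0,0],"fingers":0},{"xyz":[0,0.01,0],"angular":[0,0,0],"fingers":0},{"xyz":[0,0.004,-0.01],"angular":[0,0,0],"fingers":0},{"xyz":[0,0,-0.03],"angular":[0,0,0],"fingers":0.04},{"xyz":[0,0,-0.035],"angular":[0,0,0],"fingers":0.04},{"xyz":[0,0,-0.035],"angular":[0,0,0],"fingers":0.04}]'
python3 -m crank '[{"xyz":[0,0,-0.01],"angular":[0,0,0],"fingers":0.04},{"xyz":[0,0,0],"angular":[0,0,0],"fingers":0.04},{"xyz":[0,0,0],"angular":[0,0,0],"fingers":0.04},{"xyz":[0,0,0],"angular":[0,0,0],"fingers":0.04},{"xyz":[0,0,0],"angular":[0,0,0],"fingers":0.04},{"xyz":[0,0,0],"angular":[0,0,0],"fingers":0.04},{"xyz":[0,0,0],"angular":[0,0,0],"fingers":0.04},{"xyz":[0,0,0],"angular":[0,0,0],"fingers":0.04}]'
python3 - <<'E'
from h import *
a=shot('wrist','w3.png')['frame'];b=shot('top','t3.png')['frame']
x=cv2.resize(b[150:230,320:400],(400,400),interpolation=cv2.INTER_CUBIC)
cv2.imwrite('pics/c4.png',np.hstack([cv2.resize(a[20:280,180:440],(400,400),interpolation=cv2.INTER_CUBIC),x]))
rel();plan([.4935,.147,.38],120,20)
E
```

```text
t: 14.92
tool_pos: [0.5776, -0.1185, 0.3348]
tcp_rot: [-180.0, 0.1, 13.7]
ft_force: [-0.3, 0.0, 1.2]
gripper_width: 0.418
grip_force: 0.0
t: 15.58
tool_pos: [0.5779, -0.1182, 0.3425]
tcp_rot: [-180.0, 0.0, 13.7]
ft_force: [-0.3, 0.4, -0.0]
gripper_width: 0.469
grip_force: 0.0
yaw 13.7 r 0.0763 off 0.0311 z 0.3428 | Fpush -0.2 Frad -0.3 Fz 0.5 t 15.68
20 xyz [0.0117, -0.0111, -0.0019] ang [-0.0, 0.0, -0.0927]
```

View pics/c4.png

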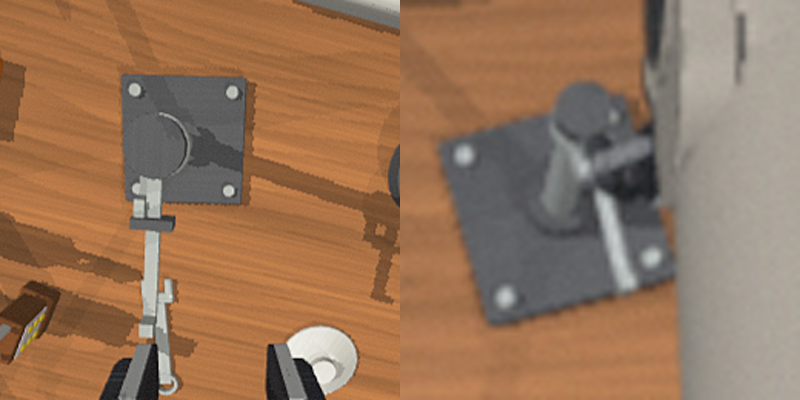

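Left half: the head is at (157,147), the bar runs through (152,240) and (149,310) to the lip at (147,322), and the stop block lies at (139,207) against the bar. Next I'll measure the hook's angle and fly to the lamp.

```bash
python3 - <<'E'
from h import *
f='w3.png';q=lambda x,y:(180+x*.65,20+y*.65)
h=onz(f,q(157,147),.258);a=onz(f,q(152,240),.25);b=onz(f,q(149.5,310),.25);l=onz(f,q(147,320),.264);c=onz(f,q(152,217),.258)
ang=lambda v:np.degrees(np.arctan2(v[1],v[0]))+180
print(h,a,b,l,c);print(ang(b-a),ang(b-h),ang(l-h),ang(c-h),np.linalg.norm((l-h)[:2]),np.linalg.norm((c-h)[:2]))
E
python3 -m crank '[{"xyz":[0.0117,-0.0111,-0.003],"angular":[0,0,-0.0927],"fingers":0.045},{"xyz":[0.0117,-0.0111,-0.003],"angular":[0,0,-0.0927],"fingers":0.045},{"xyz":[0.0117,-0.0111,-0.003],"angular":[0,0,-0.0927],"fingers":0.045},{"xyz":[0.0117,-0.0111,-0.003],"angular":[0,0,-0.0927],"fingers":0.045},{"xyz":[0.0117,-0.0111,-0.003],"angular":[0,0,-0.0927],"fingers":0.045},{"xyz":[0.0117,-0.0111,-0.003],"angular":[0,0,-0.0927],"fingers":0.045},{"xyz":[0.0117,-0.0111,-0.003],"angular":[0,0,-0.0927],"fingers":0.045},{"xyz":[0.0117,-0.0111,-0.003],"angular":[0,0,-0.0927],"fingers":0.045}]' >/dev/null
python3 -m crank '[{"xyz":[0.0117,-0.0111,-0.002],"angular":[0,0,-0.0927],"fingers":0.045},{"xyz":[0.0117,-0.0111,-0.002],"angular":[0,0,-0.0927],"fingers":0.045},{"xyz":[0.0117,-0.0111,-0.002],"angular":[0,0,-0.0927],"fingers":0.045},{"xyz":[0.0117,-0.0111,-0.002],"angular":[0,0,-0.0927],"fingers":0.045},{"xyz":[0.0117,-0.0111,-0.002],"angular":[0,0,-0.0927],"fingers":0.045},{"xyz":[0.0117,-0.0111,-0.002],"angular":[0,0,-0.0927],"fingers":0.045},{"xyz":[0.0117,-0.0111,-0.002],"angular":[0,0,-0.0927],"fingers":0.045},{"xyz":[0.0117,-0.0111,-0.002],"angular":[0,0,-0.0927],"fingers":0.045}]' >/dev/null
python3 -m crank '[{"xyz":[0.0117,-0.0111,0],"angular":[0,0,-0.0927],"fingers":0.045},{"xyz":[0.0117,-0.0111,0],"angular":[0,0,-0.0927],"fingers":0.045},{"xyz":[0.0117,-0.0111,0],"angular":[0,0,-0.0927],"fingers":0.045},{"xyz":[0.0117,-0.0111,0],"angular":[0,0,-0.0927],"fingers":0.045},{"xyz":[0,0,0],"angular":[0,0,0],"fingers":0.045},{"xyz":[0,0,0],"angular":[0,0,0],"fingers":0.045},{"xyz":[0,0,0],"angular":[0,0,0],"fingers":0.045},{"xyz":[0,0,0],"angular":[0,0,0],"fingers":0.045}]'
python3 - <<'E'
from h import *
a=shot('wrist','w4.png')['frame'];s=telemetry.sense();print(s['tool_pos'],s['tcp_rot'])
for z in(.188,.14,.03):print(proj('w4.png',[.4935,.147,z]))
E
```

```text
[ 0.64432738 -0.07285846  0.258     ] [ 0.59229793 -0.07936456  0.25      ] [ 0.54860402 -0.08643002  0.25      ] [ 0.54822067 -0.08699706  0.264     ] [ 0.60722059 -0.07750371  0.258     ]
9.185412897185188 8.069553248012653 8.368959097325074 7.135516598253162 0.09714113162618318 0.03739642334229161
t: 17.68
tool_pos: [0.4941, 0.1466, 0.3829]
tcp_rot: [-180.0, -0.0, 119.8]
ft_force: [0.1, -0.2, -0.4]
gripper_width: 0.527
grip_force: 0.0
[0.49401503 0.14661804 0.38283854] [-1.79985759e+02 -1.59121733e-02  1.19845373e+02]
[[317.82496134 174.70269505]]
[[317.82116215 167.23608807]]
[[317.81504695 155.21778088]]
```

View pics/w4.png

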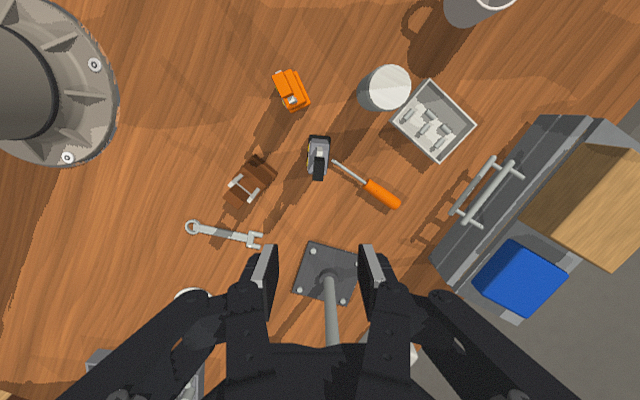

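The lamp is at (318,155), with its dark grip top near (319,172). Two hook-angle estimates disagree (9° from the image, 14° by feel), so I'll make one combined enlargement of the lamp and the bar.

```bash
python3 - <<'E'
from h import *
w4=cv2.imread('pics/w4.png');w3=cv2.imread('pics/w3.png');t=cv2.imread('pics/t3.png')
d=shot('top','t4.png')['frame']
f=lambda i,x,y,w,h,s:cv2.resize(i[y:y+h,x:x+w],(w*s,h*s),interpolation=cv2.INTER_CUBIC)
o=np.hstack([f(w4,295,130,50,60,8),np.vstack([f(w3,250,120,50,60,8)])])
o=np.vstack([o,np.zeros((0,800,3),np.uint8)])
cv2.imwrite('pics/c5.png',o)
E
```

```text
(no output)
```

View pics/c5.png

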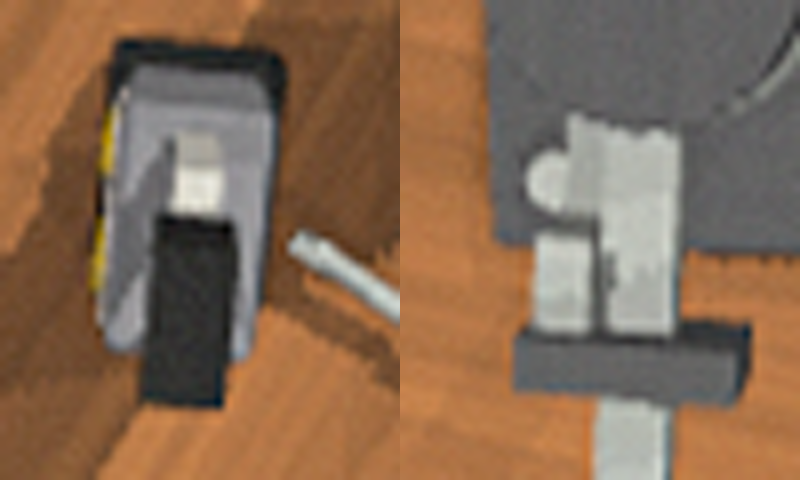

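```bash
python3 - <<'E'
from h import *
np.set_printoptions(precision=4,suppress=True)
f='w4.png';q=lambda x,y:(295+x/8-.44,130+y/8-.44)
ang=lambda v:np.degrees(np.arctan2(v[1],v[0]))
A=onz(f,q(140,405),.188);B=onz(f,q(225,405),.188);print('near edge',A,B,np.linalg.norm(A-B),ang(B-A))
C=onz(f,q(155,215),.152);D=onz(f,q(238,215),.152);print('C,D z.152',C,D,np.linalg.norm(C-D))
E1=onz(f,q(105,338),.1);F=onz(f,q(248,357),.1);G=onz(f,q(274,100),.1);H=onz(f,q(130,85),.1)
print('housing',E1,F,G,H,'c',(E1+F+G+H)/4,ang(F-E1),ang(G-F)-90,np.linalg.norm(E1-F),np.linalg.norm(F-G))
I=onz(f,q(115,42),.03);J=onz(f,q(286,55),.03);print('foot',I,J,np.linalg.norm(I-J),ang(J-I))
# bar
f='w3.png';q=lambda x,y:(250+(x-400)/8-.44,120+y/8-.44)
a=[onz(f,q(*p),.25) for p in[(607,250),(680,150),(676,320),(596,410),(594,470),(672,410),(668,470)]]
for k in a:print(k)
im=cv2.imread('pics/w3.png').astype(int)
for f,im,rows in(('w3.png',im,range(172,218,5)),):
  L=[]
  for v in rows:
    r=im[v,255:300];m=np.where((r.min(1)>130)&(np.ptp(r,axis=1)<40))[0]+255
    print(v,m.min() if len(m) else '',m.max() if len(m) else '')
    if len(m):L.append(onz(f,((m.min()+m.max())/2,v),.25))
  L=np.array(L);print(L);
E
```

```text
near edge [0.4907 0.1371 0.188 ] [0.5025 0.1439 0.188 ] 0.013599253127493308 29.799788241895286
C,D z.152 [0.4802 0.1595 0.152 ] [0.4926 0.1666 0.152 ] 0.014266450750640168
housing [0.4872 0.1257 0.1   ] [0.5138 0.1364 0.1   ] [0.4927 0.1824 0.1   ] [0.4673 0.1712 0.1   ] c [0.4902 0.1539 0.1   ] 22.08644134938537 24.63529034559943 0.028702617219002947 0.0505965113880509
foot [0.4619 0.1705 0.03  ] [0.4962 0.1869 0.03  ] 0.03798392264075328 25.54880715367797
[ 0.6137 -0.0721  0.25  ]
[ 0.6261 -0.0777  0.25  ]
[ 0.608 -0.081  0.25 ]
[ 0.5959 -0.0743  0.25  ]
[ 0.5891 -0.0754  0.25  ]
[ 0.598  -0.0826  0.25  ]
[ 0.5911 -0.0835  0.25  ]
172 275 283
177 275 282
182 274 282
187 274 282
192 274 282
197 274 281
202 272 290
207 272 291
212 272 291
217 273 286
[[ 0.5959 -0.0788  0.25  ]
 [ 0.5913 -0.0793  0.25  ]
 [ 0.5867 -0.0797  0.25  ]
 [ 0.5821 -0.0806  0.25  ]
 [ 0.5774 -0.0816  0.25  ]
 [ 0.5726 -0.082   0.25  ]
 [ 0.5686 -0.0861  0.25  ]
 [ 0.5639 -0.0875  0.25  ]
 [ 0.559  -0.0885  0.25  ]
 [ 0.5536 -0.0877  0.25  ]]
```

```bash
python3 - <<'E'
from h import *
np.set_printoptions(precision=1,suppress=True)
d=get_image('wrist');s=telemetry.sense();H=np.array(d['hand_eye']);print(H.round(4).tolist(),s['gripper_width'])
M=np.linalg.inv(H)
for z in(.011,0,-.014,-.025):
  P=[(x,y,z) for x in(.011,-.011) for y in(.0225,.0295)]
  print(z,cv2.projectPoints(np.array(P),cv2.Rodrigues(M[:3,:3])[0],M[:3,3],d['camera_matrix'],None)[0].reshape(-1,2).tolist())
g=d['frame'];print((g[225:300:6,225:290:4].mean(2)).astype(int))
E
```

```text
[[-0.0006, -0.9498, -0.3129, 0.0798], [1.0, -0.0005, -0.0004, -0.0003], [0.0002, -0.3129, 0.9498, -0.1519], [0.0, 0.0, 0.0, 1.0]] 0.5305067154821336
0.011 [[353.8600321962246, 223.58092697617394], [364.922341232333, 223.5757133695688], [352.52119093780965, 254.50718282965894], [363.1675309736233, 254.50263539933732]]
0 [[356.1340310846073, 230.7899731101332], [367.89362142179135, 230.78455194779653], [354.6234942628163, 263.3002502463798], [365.9141355619408, 263.29556938829376]]
-0.014 [[359.4789438160221, 241.3940373064827], [372.2642028827279, 241.38833692797704], [357.6978507867824, 276.1590151337841], [369.9307114586028, 276.1541682820709]]
-0.025 [[362.5465007187786, 251.11882624261324], [376.2723926460437, 251.11289710145422], [360.49861317942566, 287.87344865238714], [373.58985233963546, 287.868480695319]]
[[ 86 123 124  78 125 122 122 130 127 120  97  89  81 121 110 121 117]
 [131 110  65 102 115 113 184 188 102 113  89  78 123 115 124 116 124]
 [121 195 192 192 188 189 185 172  92 147 111 120 116 120 122 125 123]
 [126 106 120 117 126  86 184 136  93 110 114 105 117 120 129 128 127]
 [108 121 124 114 132 125 125 103 103 117 143 145  40  22 127 128 118]
 [123 121 116 135 125 119 134  40  38 147 139 143  35  23 130 118 124]
 [121 119 123 125 117 132  42  47  89 143 142  32  33  29 120 127 118]
 [117 123 127 124 125  61  55  58 144 138 142  37  37  37 128 121 121]
 [120 132 122 118 100  46  47 138 142 146  31  33  38  22 124 115 119]
 [135 119 120 128  43  45  40 150 146 141  40  35  40  26 115 117 111]
 [120 117  43  44  45  47  46  51  73 193  55  35  35 116 111 114 100]
 [131  39  40  42  51  48  47  46  45  43  58  37  33 115 111 104  95]
 [ 31  44  47  46  48  45  43  45  46  41  57  33  19 113 110 102 114]]
```

The tips are about 19 mm behind the reported TCP when 45 mm open, and about 14 mm when shut, so I'll use the measured value. The lamp's centre is at (0.491,0.1525), with a yaw of about 26.5°. Descending to TCP z 0.143 to grip.

```bash

python3 -m crank '[{"xyz":[0.0008,0,0.025],"angular":[0,0,0.0073],"fingers":0.045},{"xyz":[0.0008,0,0.025],"angular":[0,0,0.0073],"fingers":0.045},{"xyz":[0.0008,0,0.025],"angular":[0,0,0.0073],"fingers":0.045},{"xyz":[0.0008,0,0.025],"angular":[0,0,0.0073],"fingers":0.045},{"xyz":[0.0008,0,0.025],"angular":[0,0,0.0073],"fingers":0.045},{"xyz":[0.0008,0,0.025],"angular":[0,0,0.0073],"fingers":0.045},{"xyz":[0.0009,0,0.015],"angular":[0,0,0.0073],"fingers":0.045},{"xyz":[0.0009,0,0.01],"angular":[0,0,0.0073],"fingers":0.045}]'
python3 - <<'E'
from h import *
d=shot('wrist','w5.png');s=telemetry.sense();print(s['tool_pos'],s['tcp_rot'],s['ft_force'])
g=d['frame'][:,:,:].mean(2)
for v in range(170,300,10):print(v,g[v,240:400:5].astype(int))
c=[.491,.1525]
for z in(.188,.152):print(proj('w5.png',[*c,z]))
E
```

```text
t: 18.5
tool_pos: [0.4898, 0.1525, 0.2061]
tcp_rot: [-179.9, -0.0, 116.6]
ft_force: [-0.7, -1.0, 1.3]
gripper_width: 0.524
grip_force: 0.0
[0.48938664 0.15249102 0.20518636] [-1.79813802e+02 -5.07814428e-02  1.16527319e+02] [-1.3223092  -0.21505716 -2.18654268]
170 [ 88  81  81  80  91 124 121 126 112 127 122  90  82 109 108 108 110 113
 113  55  86  74  75  72  69  70  71 102 109 103 103 103]
180 [ 82  71  69  88 124 128 108  99 114 122 108  72  66 105 148  85 163 139
 137 122  72  77  75  75  72  92 103 103 102  99 106 107]
190 [ 64  63 107 110 111 112  99 112 116 111  76  76  71 115 106 118 165 162
 149  95 157 164  58 102 104 102 115 106 103 104 108 102]
200 [ 66  65  72 114 111 100 111 119 115  76  77  74  78  97  99 176 216 205
 149 123  89  85  84 112 196 141 106 106 100 106 102 113]
210 [ 66  74  96  66  66 116 117 113  81  75  74  80  77 101 153  36  36  42
 119 126 125 123 121  81  82  81 120 158 181  96  95 102]
220 [ 68  68  70  75 116 113 112  87  87  85  89  86  84  93  59  49  49  49
  34 125 125 116 115 109 119 113 108  73  82  81  84 127]
230 [ 67  67  76 127 123 126
[... 276 characters left out ...]
37  85 111  98 120 131 122  44  51  52  50
 118 130 122 125 108 103  27 144 144 121 125 115 118 121]
260 [123 132  42  45 147 147  35  33 129 123 129 127 122 133 122 122 118 117
 129 124 122 115 112 117  20  37 145 146  45  47 117 116]
270 [131  45  45 150 144  75  36  36 123 127 129 133 129 122 119 114 127 127
 121 117 114 116 110 112  30  27  41 147 153  48  44 115]
280 [ 46  44  92 177 174  46  41  38 124 119 131 127 119 117 117 131 124 120
 115 107 120 114 107 120  32  27  33 172 167  99  52  41]
290 [ 48  53  47  49  40  58  34  46 124 126 121 112 121 118 131 123 122 112
 109 118 115 122 120 120  77  34  32  29  49  41  43  55]
[[319.90785099 235.38136783]]
[[319.68177333 215.86403732]]
```

The grip block spans columns 310–330, centred as predicted (320,235) between the pads. Going down and closing.

```bash

python3 -m crank '[{"xyz":[0,0.001,0.012],"angular":[0,0,0],"fingers":0.045},{"xyz":[0,0,0.012],"angular":[0,0,0],"fingers":0.045},{"xyz":[0,0,0.012],"angular":[0,0,0],"fingers":0.045},{"xyz":[0,0,0.012],"angular":[0,0,0],"fingers":0.045},{"xyz":[0,0,0.008],"angular":[0,0,0],"fingers":0.045},{"xyz":[0,0,0.006],"angular":[0,0,0],"fingers":0.045},{"xyz":[0,0,0],"angular":[0,0,0],"fingers":0.045},{"xyz":[0,0,0],"angular":[0,0,0],"fingers":0.045}]'
python3 -m crank '[{"xyz":[0,0,0],"angular":[0,0,0],"fingers":0.03},{"xyz":[0,0,0],"angular":[0,0,0],"fingers":0.025},{"xyz":[0,0,0],"angular":[0,0,0],"fingers":0.02},{"xyz":[0,0,0],"angular":[0,0,0],"fingers":0.015},{"xyz":[0,0,0],"angular":[0,0,0],"fingers":0.01},{"xyz":[0,0,0],"angular":[0,0,0],"fingers":0.005},{"xyz":[0,0,0],"angular":[0,0,0],"fingers":0},{"xyz":[0,0,0],"angular":[0,0,0],"fingers":0}]'
python3 -c "
from h import *
s=telemetry.sense();print(s['tool_pos'],s['tcp_rot'],s['grip_force'],s['gripper_width'])"
```

```text
t: 19.22
tool_pos: [0.4913, 0.1534, 0.146]
tcp_rot: [-180.0, -0.0, 116.6]
ft_force: [-0.5, 0.2, 0.4]
gripper_width: 0.529
grip_force: 0.0
t: 19.88
tool_pos: [0.4916, 0.1533, 0.1465]
tcp_rot: [180.0, 0.0, 116.6]
ft_force: [-1.3, -0.7, 6.5]
gripper_width: 0.155
grip_force: 59.3
[0.49158099 0.15333215 0.14647302] [1.79958460e+02 1.24065903e-02 1.16599644e+02] 59.27045702934265 0.1554329498324692
```

The lamp is gripped at 13.2 mm opening. With TCP z 0.1465 on the bench, the eye is 6.5 mm below the TCP. Lifting.

```bash

python3 -m crank '[{"xyz":[0,0,-0.01],"angular":[0,0,0],"fingers":0},{"xyz":[0,0,-0.02],"angular":[0,0,0],"fingers":0},{"xyz":[0,0,-0.035],"angular":[0,0,0],"fingers":0},{"xyz":[0,0,-0.035],"angular":[0,0,0],"fingers":0},{"xyz":[0,0,-0.035],"angular":[0,0,0],"fingers":0},{"xyz":[0,0,-0.035],"angular":[0,0,0],"fingers":0},{"xyz":[0,0,-0.035],"angular":[0,0,0],"fingers":0},{"xyz":[0,0,-0.025],"angular":[0,0,0],"fingers":0}]'
python3 -c "
from h import *
P=[0.4965,-0.0937,.376]
plan(P,98.7,15,([.4916,.1533,.3765],[180,0,116.6]))"
```

```text
t: 20.55
tool_pos: [0.4911, 0.1536, 0.3798]
tcp_rot: [179.9, 0.0, 116.6]
ft_force: [0.5, 1.0, -2.4]
gripper_width: 0.154
grip_force: 58.8
15 xyz [-0.0158, -0.0049, 0.0] ang [0.0, -0.0, 0.0208]
```

```bash

python3 -m crank '[{"xyz":[-0.0158,-0.0049,0],"angular":[0,0,0.0208],"fingers":0},{"xyz":[-0.0158,-0.0049,0],"angular":[0,0,0.0208],"fingers":0},{"xyz":[-0.0158,-0.0049,0],"angular":[0,0,0.0208],"fingers":0},{"xyz":[-0.0158,-0.0049,0],"angular":[0,0,0.0208],"fingers":0},{"xyz":[-0.0158,-0.0049,0],"angular":[0,0,0.0208],"fingers":0},{"xyz":[-0.0158,-0.0049,0],"angular":[0,0,0.0208],"fingers":0},{"xyz":[-0.0158,-0.0049,0],"angular":[0,0,0.0208],"fingers":0},{"xyz":[-0.0158,-0.0049,0],"angular":[0,0,0.0208],"fingers":0}]' >/dev/null
python3 -m crank '[{"xyz":[-0.0158,-0.0049,0],"angular":[0,0,0.0208],"fingers":0},{"xyz":[-0.0158,-0.0049,0],"angular":[0,0,0.0208],"fingers":0},{"xyz":[-0.0158,-0.0049,0],"angular":[0,0,0.0208],"fingers":0},{"xyz":[-0.0158,-0.0049,0],"angular":[0,0,0.0208],"fingers":0},{"xyz":[-0.0158,-0.0049,0],"angular":[0,0,0.0208],"fingers":0},{"xyz":[-0.0158,-0.0049,0],"angular":[0,0,0.0208],"fingers":0},{"xyz":[-0.0158,-0.0049,0],"angular":[0,0,0.0208],"fingers":0},{"xyz":[0,0,0],"angular":[0,0,0],"fingers":0}]' >/dev/null
python3 -m crank '[{"xyz":[0,0,0.02],"angular":[0,0,0],"fingers":0},{"xyz":[0,0,0.02],"angular":[0,0,0],"fingers":0},{"xyz":[0,0,0.02],"angular":[0,0,0],"fingers":0},{"xyz":[0,0,0.015],"angular":[0,0,0],"fingers":0},{"xyz":[0,0,0.015],"angular":[0,0,0],"fingers":0},{"xyz":[0,0,0.007],"angular":[0,0,0],"fingers":0},{"xyz":[0,0,0],"angular":[0,0,0],"fingers":0},{"xyz":[0,0,0],"angular":[0,0,0],"fingers":0}]'
python3 - <<'E'
from h import *
s=telemetry.sense();print(s['tool_pos'],s['tcp_rot'],s['ft_force'],s['wrist_torque'])
shot('side','s6.png');shot('top','t6.png')
v=s['tool_pos'][:2]-np.array([.6448,-.071]);t=np.deg2rad(188.7);print('r',v@[np.cos(t),np.sin(t)],'lat',v@[-np.sin(t),np.cos(t)])
# bar in side/top: bright pixels near predicted bar
for f in('s6.png','t6.png'):
  im=cv2.imread('pics/'+f)
  for r in(.048,.06,.075,.09,.104):
    p=proj(f,hookfinger(188.7,r,0,.25 if .05<r<.1 else .261,(.6448,-.071)))[0];x,y=p.round().astype(int)
    print(f,r,p.round(1),im[y-4:y+5,x].mean(1).astype(int),im[y,x-4:x+5].mean(1).astype(int))
E
```

```text
t: 22.55
tool_pos: [0.4959, -0.094, 0.2794]
tcp_rot: [180.0, -0.0, 98.7]
ft_force: [0.2, 0.1, -2.0]
gripper_width: 0.149
grip_force: 58.8
[ 0.49585892 -0.09396882  0.27941524] [ 1.79997182e+02 -9.10972278e-03  9.87167451e+01] [ 0.23540492  0.05079387 -1.97991995] [ 0.00383841 -0.03928997  0.04958713]
r 0.15070162874444412 lat 0.00017559072118326913
s6.png 0.048 [335.1 147.3] [ 66  66  67  65  61  61  65  98 132] [67 66 68 61 61 66 66 65 62]
s6.png 0.06 [339.3 151.4] [ 62  61  65  82 126 147 134 120 104] [132 134 134 132 126 113 103  94  92]
s6.png 0.075 [344.6 152.4] [ 64  58  64  76 116 146 140 126 109] [147 138 131 126 116 106 103  96  87]
s6.png 0.09 [350.  153.5] [ 67  69  84 114 146 134 123 110  68] [143 147 146 144 146 143 136 130 127]
s6.png 0.104 [355.3 151.4] [ 68  68  79 113 141 129 120 121 123] [ 67  71  92 129 141 123  88  68  62]
t6.png 0.048 [360.1 186.6] [70 74 67 60 67 66 63 68 67] [ 86  66  54  52  67 130 131 139 157]
t6.png 0.06 [360.7 191.5] [132 130 133 129 127 123 125 125 123] [ 59  54  54  57 127 139 125 151 161]
t6.png 0.075 [361.9 196.6] [137 135 133 135 131 132 130 128 126] [ 56  58  57 117 131 122 152 164 161]
t6.png 0.09 [363.1 201.6] [121 121 121 119 118 118 117 118 119] [ 51  54 118 126 118 128 156 164 164]
t6.png 0.104 [364.6 205.6] [156 154 153 158 160 163 164 165 166] [120 119 119 120 160 171 165 164 164]
```

```bash

python3 -m crank '[{"xyz":[0,0.008,0],"angular":[0,0,0],"fingers":0},{"xyz":[0,0.008,0],"angular":[0,0,0],"fingers":0},{"xyz":[0,0.008,0],"angular":[0,0,0],"fingers":0},{"xyz":[0,0.004,0],"angular":[0,0,0],"fingers":0},{"xyz":[0,0.004,0],"angular":[0,0,0],"fingers":0},{"xyz":[0,0.003,0],"angular":[0,0,0],"fingers":0},{"xyz":[0,0,0],"angular":[0,0,0],"fingers":0},{"xyz":[0,0,0],"angular":[0,0,0],"fingers":0}]'
python3 - <<'E'
from h import *
a=shot('side','s7.png')['frame'];b=shot('wrist','w7.png')['frame']
print(telemetry.sense()['tool_pos'])
cv2.imwrite('pics/c7.png',np.hstack([cv2.resize(a[110:210,310:410],(400,400),interpolation=cv2.INTER_CUBIC),cv2.resize(b[100:300,220:420],(400,400))]))
E
```

```text
t: 23.32
tool_pos: [0.5303, -0.0885, 0.2789]
tcp_rot: [-180.0, -0.0, 98.7]
ft_force: [0.2, 0.1, -2.4]
gripper_width: 0.153
grip_force: 58.8
[ 0.53011609 -0.08855384  0.27903181]
```

View pics/c7.png

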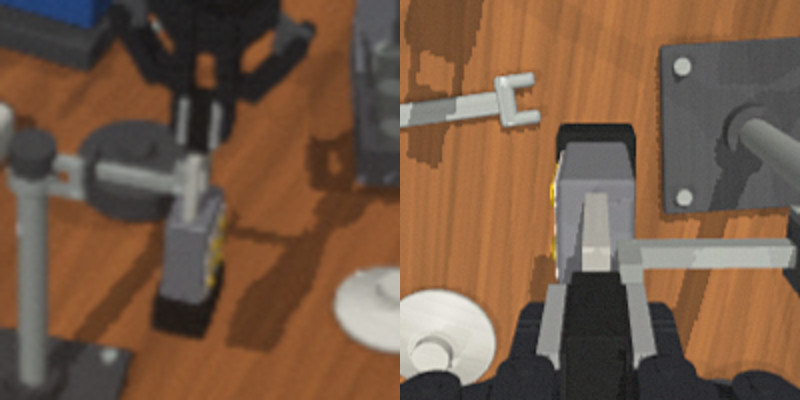

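The side half shows the eye just at the lip. The wrist half shows the bar at row 253 (crop), with the lip at (632,255) just ahead of the frame at (597,230). I'll check the lateral fit by projection.

```bash
python3 - <<'E'
from h import *
f='w7.png';s=telemetry.sense();Rm=R.from_euler('xyz',s['tcp_rot'],degrees=True)
c=lambda P:(proj(f,P)[0]-[220,100])*2+[400,0]
for v in[(0,0,.029),(.014,0,.029),(-.014,0,.029),(.02,0,.046)]:print(v,c(s['tool_pos']+Rm.apply(v)))
q=lambda x,y:(220+(x-400)/2,100+y/2)
for p,z in(((632,255),.264),((640,240),.264),((700,254),.25),((780,255),.25)):
  P=onz(f,q(*p),z);d=P-s['tool_pos'];print(p,P.round(4),Rm.inv().apply(d).round(4))
E
```

```text
(0, 0, 0.029) [595.72389802 256.03672001]
(0.014, 0, 0.029) [595.7104174  218.76610017]
(-0.014, 0, 0.029) [595.73679107 291.68287084]
(0.02, 0, 0.046) [595.7095883  187.89348969]
(632, 255) [ 0.5408 -0.0803  0.264 ] [0.0065 0.0118 0.015 ]
(640, 240) [ 0.5425 -0.0747  0.264 ] [0.0118 0.0143 0.015 ]
(700, 254) [ 0.5664 -0.0822  0.25  ] [0.0008 0.0368 0.029 ]
(780, 255) [ 0.5943 -0.0783  0.25  ] [0.0004 0.065  0.029 ]
```

The bar lies within 1 mm of the tool's centre plane and parallel to it. Threading on.

```bash

python3 -m crank '[{"xyz":[0,0.004,0],"angular":[0,0,0],"fingers":0},{"xyz":[0,0.004,0],"angular":[0,0,0],"fingers":0},{"xyz":[0,0.006,0],"angular":[0,0,0],"fingers":0},{"xyz":[0,0.008,0],"angular":[0,0,0],"fingers":0},{"xyz":[0,0.008,0],"angular":[0,0,0],"fingers":0},{"xyz":[0,0.008,0],"angular":[0,0,0],"fingers":0},{"xyz":[0,0.004,0],"angular":[0,0,0],"fingers":0},{"xyz":[0,0,0],"angular":[0,0,0],"fingers":0}]'
python3 -m crank '[{"xyz":[0,0,0.005],"angular":[0,0,0],"fingers":0},{"xyz":[0,0,0.005],"angular":[0,0,0],"fingers":0},{"xyz":[0,0,0.004],"angular":[0,0,0],"fingers":0},{"xyz":[0,0,0.003],"angular":[0,0,0],"fingers":0},{"xyz":[0,0,0.001],"angular":[0,0,0],"fingers":0},{"xyz":[0,0,0.001],"angular":[0,0,0],"fingers":0},{"xyz":[0,0,0],"angular":[0,0,0],"fingers":0},{"xyz":[0,0,0],"angular":[0,0,0],"fingers":0}]'
python3 -m crank '[{"xyz":[0,0,0.0005],"angular":[0,0,0],"fingers":0},{"xyz":[0,0,0.0005],"angular":[0,0,0],"fingers":0},{"xyz":[0,0,0.0005],"angular":[0,0,0],"fingers":0},{"xyz":[0,0,0.0005],"angular":[0,0,0],"fingers":0},{"xyz":[0,0,0],"angular":[0,0,0],"fingers":0},{"xyz":[0,0,0],"angular":[0,0,0],"fingers":0},{"xyz":[0,0,0],"angular":[0,0,0],"fingers":0},{"xyz":[0,0,0],"angular":[0,0,0],"fingers":0}]'
```

```text
t: 24.08
tool_pos: [0.5728, -0.0817, 0.2787]
tcp_rot: [-180.0, -0.0, 98.8]
ft_force: [-0.3, -0.6, -1.9]
gripper_width: 0.159
grip_force: 58.8
t: 24.75
tool_pos: [0.5719, -0.0822, 0.2602]
tcp_rot: [180.0, 0.0, 98.7]
ft_force: [0.5, 0.0, -2.4]
gripper_width: 0.154
grip_force: 58.8
t: 25.42
tool_pos: [0.5719, -0.0821, 0.2581]
tcp_rot: [180.0, -0.0, 98.7]
ft_force: [-1.3, 0.1, -1.8]
gripper_width: 0.151
grip_force: 58.8
```

```bash

python3 -m crank '[{"xyz":[0,0.004,0],"angular":[0,0,0],"fingers":0},{"xyz":[0,0.006,0],"angular":[0,0,0],"fingers":0},{"xyz":[0,0.006,0],"angular":[0,0,0],"fingers":0},{"xyz":[0,0.003,0],"angular":[0,0,0],"fingers":0},{"xyz":[0,0.001,0],"angular":[0,0,0],"fingers":0},{"xyz":[0,0,0],"angular":[0,0,0],"fingers":0},{"xyz":[0,0,0],"angular":[0,0,0],"fingers":0},{"xyz":[0,0,0],"angular":[0,0,0],"fingers":0}]'
python3 -m crank '[{"xyz":[0,0.0005,0],"angular":[0,0,0],"fingers":0},{"xyz":[0,0.0005,0],"angular":[0,0,0],"fingers":0},{"xyz":[0,0.0005,0],"angular":[0,0,0],"fingers":0},{"xyz":[0,0.0005,0],"angular":[0,0,0],"fingers":0},{"xyz":[0,0.0005,0],"angular":[0,0,0],"fingers":0},{"xyz":[0,0.0005,0],"angular":[0,0,0],"fingers":0},{"xyz":[0,0,0],"angular":[0,0,0],"fingers":0},{"xyz":[0,0,0],"angular":[0,0,0],"fingers":0}]'
```

```text
t: 26.08
tool_pos: [0.5914, -0.0791, 0.258]
tcp_rot: [-180.0, -0.0, 98.7]
ft_force: [0.1, 0.1, -3.3]
gripper_width: 0.15
grip_force: 58.8
t: 26.75
tool_pos: [0.5946, -0.0786, 0.258]
tcp_rot: [-180.0, -0.0, 98.7]
ft_force: [0.5, 0.2, -2.6]
gripper_width: 0.155
grip_force: 58.8
```

```bash

python3 -m crank '[{"xyz":[0,0,0.0005],"angular":[0,0,0],"fingers":0},{"xyz":[0,0,0.0005],"angular":[0,0,0],"fingers":0},{"xyz":[0,0,0.0005],"angular":[0,0,0],"fingers":0},{"xyz":[0,0,0.0003],"angular":[0,0,0],"fingers":0},{"xyz":[0,0,0],"angular":[0,0,0],"fingers":0},{"xyz":[0,0,0],"angular":[0,0,0],"fingers":0},{"xyz":[0,0,0],"angular":[0,0,0],"fingers":0},{"xyz":[0,0,0],"angular":[0,0,0],"fingers":0}]'
python3 -m crank '[{"xyz":[0,0.0005,0],"angular":[0,0,0],"fingers":0},{"xyz":[0,0.0005,0],"angular":[0,0,0],"fingers":0},{"xyz":[0,0.0005,0],"angular":[0,0,0],"fingers":0},{"xyz":[0,0.0005,0],"angular":[0,0,0],"fingers":0},{"xyz":[0,0,0],"angular":[0,0,0],"fingers":0},{"xyz":[0,0,0],"angular":[0,0,0],"fingers":0},{"xyz":[0,0,0],"angular":[0,0,0],"fingers":0},{"xyz":[0,0,0],"angular":[0,0,0],"fingers":0}]'
```

```text
t: 27.42
tool_pos: [0.5946, -0.0787, 0.2563]
tcp_rot: [180.0, -0.0, 98.7]
ft_force: [-1.1, 0.1, 1.2]
gripper_width: 0.16
grip_force: 59.3
t: 28.08
tool_pos: [0.596, -0.0785, 0.2563]
tcp_rot: [-179.9, 0.0, 98.7]
ft_force: [-5.9, -0.2, 4.8]
gripper_width: 0.156
grip_force: 59.9
```

```bash

python3 -m crank '[{"xyz":[0,0.0005,0],"angular":[0,0,0],"fingers":0},{"xyz":[0,0.0005,0],"angular":[0,0,0],"fingers":0},{"xyz":[0,0,0],"angular":[0,0,0],"fingers":0},{"xyz":[0,0,0],"angular":[0,0,0],"fingers":0},{"xyz":[0,0,0],"angular":[0,0,0],"fingers":0},{"xyz":[0,0,0],"angular":[0,0,0],"fingers":0},{"xyz":[0,0,0],"angular":[0,0,0],"fingers":0},{"xyz":[0,0,0],"angular":[0,0,0],"fingers":0}]'
```

```text
t: 28.75
tool_pos: [0.5962, -0.0785, 0.2561]
tcp_rot: [-179.8, -0.0, 98.7]
ft_force: [-11.6, -1.3, 7.8]
gripper_width: 0.159
grip_force: 60.4
```

The eye rests on the bar and against the collar: force rises with no movement, at r about 0.049. I'll ease off a little, release and rise.

```bash

python3 -m crank '[{"xyz":[0,-0.0005,-0.0004],"angular":[0,0,0],"fingers":0},{"xyz":[0,-0.0005,-0.0004],"angular":[0,0,0],"fingers":0},{"xyz":[0,0,0],"angular":[0,0,0],"fingers":0},{"xyz":[0,0,0],"angular":[0,0,0],"fingers":0.012},{"xyz":[0,0,0],"angular":[0,0,0],"fingers":0.018},{"xyz":[0,0,0],"angular":[0,0,0],"fingers":0.024},{"xyz":[0,0,0],"angular":[0,0,0],"fingers":0.03},{"xyz":[0,0,0],"angular":[0,0,0],"fingers":0.036}]'
python3 -m crank '[{"xyz":[0,0,0],"angular":[0,0,0],"fingers":0.04},{"xyz":[0,0,0],"angular":[0,0,0],"fingers":0.04},{"xyz":[0,0,0],"angular":[0,0,0],"fingers":0.04},{"xyz":[0,0,-0.004],"angular":[0,0,0],"fingers":0.04},{"xyz":[0,0,-0.01],"angular":[0,0,0],"fingers":0.04},{"xyz":[0,0,-0.015],"angular":[0,0,0],"fingers":0.04},{"xyz":[0,0,-0.015],"angular":[0,0,0],"fingers":0.04},{"xyz":[0,0,-0.015],"angular":[0,0,0],"fingers":0.04}]'
python3 -m crank '[{"xyz":[0,0,-0.02],"angular":[0,0,0],"fingers":0.04},{"xyz":[0,0,-0.02],"angular":[0,0,0],"fingers":0.04},{"xyz":[0,0,-0.015],"angular":[0,0,0],"fingers":0.04},{"xyz":[0,0,0],"angular":[0,0,0],"fingers":0.04},{"xyz":[0,0,0],"angular":[0,0,0],"fingers":0.04},{"xyz":[0,0,0],"angular":[0,0,0],"fingers":0.04},{"xyz":[0,0,0],"angular":[0,0,0],"fingers":0.04},{"xyz":[0,0,0],"angular":[0,0,0],"fingers":0.04}]'
python3 - <<'E'
from h import *
np.set_printoptions(linewidth=200)
a=shot('wrist','w8.png')['frame'];b=shot('side','s8.png')['frame']
s=telemetry.sense();print(s['tool_pos'],s['ft_force'])
ax=(.6448,-.071)
for n,P in dict(gripTop=[*hookfinger(188.7,.049,0,.298,ax)],eyeTop=[*hookfinger(188.7,.049,0,.262,ax)],lip=[*hookfinger(188.7,.104,0,.264,ax)],bar75=[*hookfinger(188.7,.075,0,.25,ax)],collar=[*hookfinger(188.7,.042,0,.258,ax)],lens=[*hookfinger(188.7,.065,0,.172,ax)]).items():
  for f,im in(('w8.png',a),('s8.png',b)):
    p=proj(f,P)[0];x,y=p.round().astype(int)
    print(n,f,p.round(1),'row',im[y,x-14:x+15:2].mean(1).astype(int),'col',im[y-14:y+15:2,x].mean(1).astype(int))
E
```

```text
t: 29.42
tool_pos: [0.5969, -0.0782, 0.2573]
tcp_rot: [180.0, -0.0, 98.7]
ft_force: [0.2, -0.1, 1.1]
gripper_width: 0.418
grip_force: 0.0
t: 30.08
tool_pos: [0.5966, -0.0783, 0.3177]
tcp_rot: [180.0, -0.0, 98.7]
ft_force: [0.2, 0.3, 0.1]
gripper_width: 0.47
grip_force: 0.0
t: 30.75
tool_pos: [0.5963, -0.0783, 0.3704]
tcp_rot: [-179.9, -0.0, 98.7]
ft_force: [-0.0, 0.4, 0.1]
gripper_width: 0.471
grip_force: 0.0
[ 0.59639722 -0.07835098  0.37054445] [-0.76436401 -0.45247137 -0.96849049]
gripTop w8.png [318.1 207.5] row [79 72 79 45 50 50 42 49 47 46 43 84 93 85 86] col [41 41 46 45 46 44 44 49 47 47 51 47 46 46 47]
gripTop s8.png [335.9 136.3] row [91 87 75 76 85 84 44 33 34 72 83 86 87 86 85] col [45 64 70 75 85 86 40 33 31 31 32 28 27 31 66]
eyeTop w8.png [318.1 195.2] row [168 176 124  33  46  40  46  41  39  39  31  83 148 148 151] col [187 189  72  37  41  41  41  41  46  45  46  44  44  49  47]
eyeTop s8.png [335.5 147.1] row [58 79 94 92 69 42 28 31 56 60 64 66 65 49 65] col [ 76  32  31  30  29  28  28  31  39  93  82  89  88 105  86]
lip w8.png [261.5 195.7] row [109 122 124 12
[... 508 characters left out ...]
 130  79  55] col [ 84  69  66  63  67  63  66 109 131 110  69  54  56  51  81]
collar w8.png [325.2 194. ] row [ 35  36  40  41  40  39  37  68  99 170 168 166 169 165 166] col [73 78 86 86 86 84 77 68 50 47 49 46 47 53 52]
collar s8.png [333.  147.7] row [ 64  56  52 108 103  87  60  32  30  45  66  57  64  63  49] col [ 86  68  48  34  32  33  31  32 119 153 149 149 149 150 148]
lens w8.png [305.7 174.6] row [125 115 111 115 113 121 150 130 142 142 144 163 165 165 166] col [ 89 122 106 108 110 121 126 130 124 122 120 121 123 135 178]
lens s8.png [340.1 173.2] row [ 94  89  93  89  92  90 106 103  94  87  67  61  59  83  88] col [ 77  86  80  94  96 105 104 103  97  79  61  43  30  28  35]
```

All ten picture views are used, so I checked the final images numerically. The grip top, bar and lip lie within about 1 px of where the finished state should put them. The force reading is near zero and the arm is clear. Handing in.

```bash
python3 -c "
from workcell import manip;print(manip.finish_job())"
```

```text
the job is handed in; nothing more can be done
None
```

The hook was turned to its stop and pressed home at 16–17.5 N for over half a second, and the lamp hangs on it by its eye, against the collar, lens outwards; the job was handed in at about 31 s (the final state was checked by numbers rather than by eye, and no verdict was shown).

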